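# Stopper clean flasks and load the drawer steriliser

### The arm

A 6-joint arm with a two-finger parallel gripper is mounted at the origin on the work surface. World frame = base frame: x ahead of the robot, y to its left, z up, the work surface at z = 0. Lengths are in m, angles in degrees, forces in N, time in s.
With the tool pointing down it reaches from about 0.3 to 0.75 m from the base axis. Payload 8.5 kg.
Tool frame: the origin (TCP) lies between the finger pads; the fingertips stand env.finger_overhang ahead of it and the grasp point (between the pads) lies 2 mm behind it (env.finger_overhang is the distance from the TCP to the fingertips, in m); z points along the fingers, y is the line along which they close (so a half turn about z gives the same grasp; the last joint's range is limited). The gripper opens to 85 mm and grips with 20 to 120 N. Pads are 22 mm wide; open, the fingers measure 114 mm over their backs; the gripper's body (76 mm by 85 mm) begins 54 mm behind the grasp point. The pads swing forward as they close: fully open they stand 13 mm farther back than shut.
Start: joints at [-84.185, 21.807, 74.336, -0, 83.858, -12.336], TCP at [0.171, -0.523, 0.248] pointing down, gripper open.
Joint ranges: [-178.18, 178.18], [-50.72, 133.34], [12.68, 142.11], [-81.47, 261.47], [9.98, 163.14], [-165.26, 165.26]. Speed limits (degrees/s): [136.94, 136.94, 180, 180, 180, 180].

### API

Orientations are given as a 3x3 rotation matrix whose columns are the frame's x, y, z axes.
In Python, from rig import env gives the robot as it stands. The module is installed in compiled form; this text tells all that it offers.
- The arm moves only by the tool jog_arm, never from a script. Its arguments are lists of equal length, an entry for each row: "hand": the finger opening in m, from 0 to 0.0854; "travel": the shift along the world's x, y, z in m, a list of three; "yaw": the turn about the world's z in rad. A call has exactly 5 rows; each row shifts and turns the commanded pose from where the row before left it; what a row does not reach is not made up. A row lasts 1/8 s, in which the tool goes at most 62.5 mm and 10.7 degrees, less where a joint would pass 70% of its speed; a pose out of reach is approached as far as the arm can. A call is refused whole if a number of a shift passes 0.0625 or a number of a turn 0.188, either way. A call with a gripper value outside its range is refused whole. The fingers move at their own pace and stop on an object; "grip_force" is the grip in N (left out, the last holds). Time passes only in rows, so rows that do not move let the fingers close, or fill a call up. It gives the time, the measured TCP pose, the force, the opening and the grip force at its end, in the units of the state.
- env.observe(): the state, without advancing time (a new reading comes with each control period).
- env.get_image(name): name is "side" or "top"; returns the picture (480x640x3 uint8, red, green, blue); there is no depth.
- env.calibration(name): a dict with "fx", "fy", "cx", "cy" (pixels), "position" and "rotation" of the camera in the world. Camera axes: x right, y down, z forward; pixel columns grow to the right and rows downward; lengths in m; the calibration is good to about 2 mm. A picture is of the moment at which its call begins. calibration takes no time and is no camera call.
- env.close_job(): hands the job in; it is judged then, once.
The state is a dict: "time_s": time; "q": joint angles; "qvel": joint speeds; "joint_efforts": joint torques, N m; "position": TCP position; "tool_rot": TCP orientation; "ft_force": force on the tool from outside, world axes, zero at the start; "wrist_torque": the same for the moment, N m; "grip_width": finger opening in m; "gripper_force": force on a finger pad.
Only numpy, scipy, OpenCV 4.12 (cv2) and the standard library are available. Lean on these libraries where they do the work, as an engineer would, in place of code of your own. Each camera call takes 0.05 s, during which the arm holds its last target. There are 200 camera calls.

### The job

Get the clean flasks ready for sterilising: draw out the steriliser's drawer, stand every flask in a seat of its own between the pins, and set a stopper in each neck, fully home. Then ease the drawer completely shut under the machine's roof without slamming it, and press the start button once it is shut. Leave the other things on the bench where they stand.

Things in the scene. Friction and masses are not known exactly. Their poses are not given: they have to be found in the camera images.
- steriliser: Beige drawer hot-air steriliser (bench-top oven), 340 mm wide, 400 deep, 215 high, fixed. Origin at bench level under the middle of its front face; +x points into the machine, so the drawer comes out along -x; +y runs along the front; z up. The chamber opening is 290 mm wide, its top edge 185 mm above the bench: the loaded drawer must pass under it.
- drawer (a joint): Steriliser drawer: 0 = shut (panel against the machine), 0.21 = fully out, m. About 2.5 N friction; stays where left; may start a little open. Front panel 26 mm thick, 330 wide, 14 to 192 mm above the bench (its inner face is flush with the machine's front when shut); behind it a steel tray 250 mm deep, 285 wide, 22 mm side walls, floor 22 mm above the bench.
- drawer_handle (a point): Middle of the drawer's handle: a round steel bar 14 mm thick and 180 mm long, parallel to the front (steriliser y), 175 mm above the bench, its centre 55 mm in front of the panel. It moves with the drawer. Axes parallel to the steriliser's.
- seat_1 (a point): Seat 1 of 3 in the drawer tray: place for one flask between four upright steel pins (6 mm thick, 14 mm high; circle between them 74 mm). Point on the tray floor in the seat's middle, 22 mm above the bench, 100 mm behind the inner face of the front panel; seats 88 mm apart in a row along the panel. Moves with the drawer (under the roof when shut).
- seat_2 (a point): Seat 2 of 3 in the drawer tray: place for one flask between four upright steel pins (6 mm thick, 14 mm high; circle between them 74 mm). Point on the tray floor in the seat's middle, 22 mm above the bench, 100 mm behind the inner face of the front panel; seats 88 mm apart in a row along the panel. Moves with the drawer (under the roof when shut).
- seat_3 (a point): Seat 3 of 3 in the drawer tray: place for one flask between four upright steel pins (6 mm thick, 14 mm high; circle between them 74 mm). Point on the tray floor in the seat's middle, 22 mm above the bench, 100 mm behind the inner face of the front panel; seats 88 mm apart in a row along the panel. Moves with the drawer (under the roof when shut).
- start (a joint): Start button on top of the steriliser: 0 = up, 0.006 m = fully pressed; a spring returns it. Full press takes 5 N.
- start_top (a point): Top of the start button, a round white push button 32 mm across in a grey collar on the machine's roof; 233 mm above the bench; press straight down.
- flask_1: Empty conical (Erlenmeyer) flask of clear glass, 90 g, 115 mm high, 68 mm across at the base; straight neck 35 mm outside from 78 mm up to the rim, bore 29 mm. Origin at the centre of its underside, z up along the axis. Two or three flasks are present; the absent one reads None.
- flask_2: Empty conical (Erlenmeyer) flask of clear glass, 90 g, 115 mm high, 68 mm across at the base; straight neck 35 mm outside from 78 mm up to the rim, bore 29 mm. Origin at the centre of its underside, z up along the axis. Two or three flasks are present; the absent one reads None.
- flask_3: Empty conical (Erlenmeyer) flask of clear glass, 90 g, 115 mm high, 68 mm across at the base; straight neck 35 mm outside from 78 mm up to the rim, bore 29 mm. Origin at the centre of its underside, z up along the axis. Two or three flasks are present; the absent one reads None.
- stopper_rack: White plastic block 75 x 235 x 45 mm, fixed, with three 31 mm through holes in a row along its y, 75 mm apart, holding the stoppers. Origin at the centre of its underside, z up.
- stopper_1: Brick-red silicone stopper, 35 g, 64 mm tall, upright in the rack at the start: tapered plug 34 mm long (20 mm across at its lower end, 26 mm at its top) under a cylindrical head 38 mm across, 30 mm high, whose shoulder rests on rack or flask rim. Origin: centre of the plug's lower end, z up; 81 mm above the flask's underside when fully home. 3 alike, always present; fit any flask.
- stopper_2: Brick-red silicone stopper, 35 g, 64 mm tall, upright in the rack at the start: tapered plug 34 mm long (20 mm across at its lower end, 26 mm at its top) under a cylindrical head 38 mm across, 30 mm high, whose shoulder rests on rack or flask rim. Origin: centre of the plug's lower end, z up; 81 mm above the flask's underside when fully home. 3 alike, always present; fit any flask.
- stopper_3: Brick-red silicone stopper, 35 g, 64 mm tall, upright in the rack at the start: tapered plug 34 mm long (20 mm across at its lower end, 26 mm at its top) under a cylindrical head 38 mm across, 30 mm high, whose shoulder rests on rack or flask rim. Origin: centre of the plug's lower end, z up; 81 mm above the flask's underside when fully home. 3 alike, always present; fit any flask.
- beaker: Bystander: glass beaker, 68 mm across, 90 mm high; origin under its centre.
- wash_bottle: Bystander: white wash bottle, 64 mm across, about 190 mm high with its spout; origin under its centre.
- reagent_bottle: Bystander: glass reagent bottle with blue cap, 60 mm across, 130 mm high; origin under its centre.

How it is judged:
By the outcome, as a careful person would: the job done as asked, in the order asked, and still so for the second after the job is handed in, with the robot touching nothing.
Of flask_1, flask_2, flask_3 only 2 to 3 are there at a start; the rules pass over those that are not, and their reading is None.
At some moment in a run one of flask_1, flask_2, flask_3 may be knocked a few centimetres aside while the robot is not near it.
It also fails if it takes over 210 s, if anything falls off the work surface, if the arm or the gripper's body presses on something with over 40 N, if the wrist force passes 120 N, or if a joint passes its speed limit or range.

## Working session

There is one attempt and no reset: what is moved stays moved. The work goes in short steps, Python scripts to look and compute and a tool call to move; the robot and the scene stay as the last step left them, time stands still between calls to the robot, and variables do not carry over. Pictures are saved under pics/ and viewed, at most 14 in all, crops included, and the job is handed in when it is done.

Besides the shell and the picture viewer there is one more tool, called after "Request:" by a JSON object that holds its "name" and its "arguments", one argument or row to a line. jog_arm: Moves the arm, as the interface text tells. Its arguments: {"type":"object","properties":{"hand":{"type":"array"},"travel":{"type":"array"},"yaw":{"type":"array"},"grip_force":{"type":"number"}},"required":["hand","travel","yaw"]}

```bash
mkdir -p pics; cat > h.py <<'E'
import numpy as np, cv2
from rig import env
def cal(n):
    c=env.calibration(n); return c,np.array(c["position"]),np.array(c["rotation"])
def ray(n,u,v,z):
    c,p,R=cal(n); d=R@np.array([(u-c["cx"])/c["fx"],(v-c["cy"])/c["fy"],1]); return p+d*(z-p[2])/d[2]
def proj(n,P):
    c,p,R=cal(n); q=R.T@(np.array(P)-p); return c["fx"]*q[0]/q[2]+c["cx"],c["fy"]*q[1]/q[2]+c["cy"]
def snap(n,f):
    im=env.get_image(n)[:,:,::-1].copy(); cv2.imwrite("pics/"+f,im); return im
E
python3 - <<'E'
from h import *
for n in("side","top"):
    snap(n,n+"0.png"); print(env.calibration(n))
print(env.observe(),env.finger_overhang)
E
```

```text
{'fx': 478.8019645845341, 'fy': 478.8019645845341, 'cx': 320.95084946916853, 'cy': 243.0959209327839, 'position': array([0.58714218, 0.27380356, 1.21600794]), 'rotation': array([[-0.98996297,  0.13104906, -0.05290991],
       [ 0.14106171,  0.93917283, -0.31313894],
       [ 0.00865499, -0.31745952, -0.94823233]])}
{'fx': 624.6923188452573, 'fy': 624.6923188452573, 'cx': 323.2796096409481, 'cy': 231.20240121569338, 'position': array([ 0.39583558, -0.08237458,  1.94844479]), 'rotation': array([[ 0.0248622 , -0.99662543,  0.07822796],
       [-0.9996755 , -0.02435138,  0.00747722],
       [-0.00554703, -0.07838848, -0.99690746]])}
{'time_s': 0.1, 'q': array([-8.41829894e+01,  2.18368362e+01,  7.43801968e+01, -1.15956519e-05,
        8.38583322e+01, -1.23368366e+01]), 'qvel': array([ 0.07407574, -0.09014815, -0.03587014, -0.02171781,  0.02613076,
       -0.00231599]), 'joint_efforts': array([ 2.71760400e-03, -4.49224198e+01, -2.31658781e+01, -1.99328015e-04,
        3.64939355e-03,  1.46271833e-05]), 'position': array([ 0.17132565, -0.52237414,  0.24777752]), 'tool_rot': array([[ 9.50223347e-01,  3.11569533e-01, -1.33515194e-04],
       [ 3.11569435e-01, -9.50222487e-01,  1.30857701e-03],
       [ 2.80843589e-04, -1.28503968e-03, -9.99999135e-01]]), 'ft_force': array([-0.0483696 ,  0.72287034,  0.04173056]), 'wrist_torque': array([ 0.00840874, -0.01088276,  0.00999869]), 'gripper_force': 0.0, 'grip_width': 0.08519142865572937} 0.017
```

View pics/side0.png

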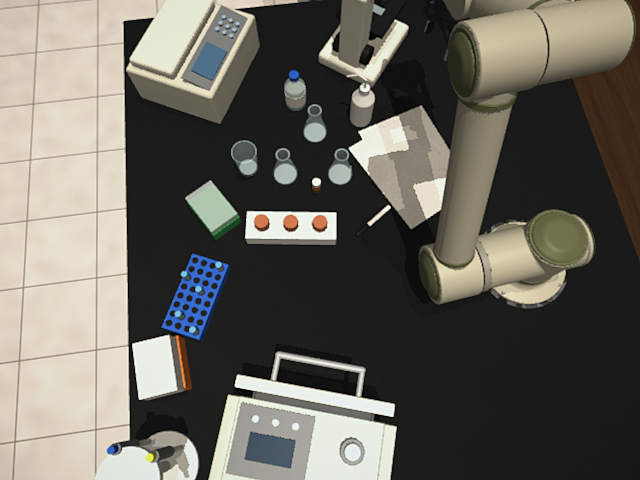

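View pics/top0.png

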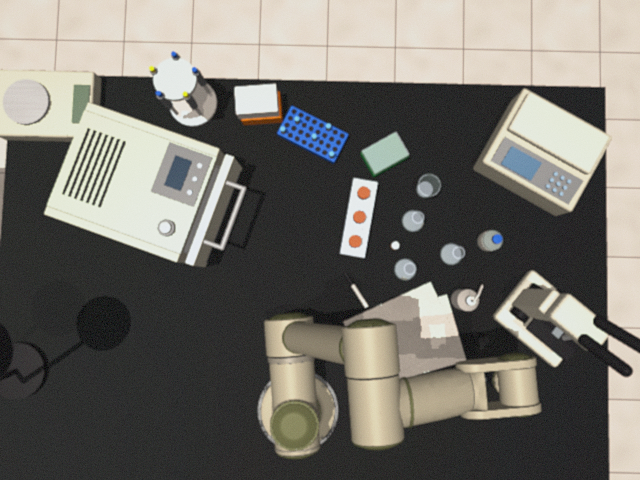

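The side view shows three flasks, at about (315,123), (285,167) and (341,167), with the beaker at (244,158). The rack stoppers are at (262,222), (291,222) and (320,222), the handle bar runs from (276,355) to (362,370), and the start button is at (351,452). The drawer is slightly open. I'll zoom in next.

```bash
python3 - <<'E'
import cv2,numpy as np
t=cv2.imread("pics/top0.png");s=cv2.imread("pics/side0.png")
a=cv2.resize(t[140:280,140:265],None,fx=4,fy=4,interpolation=cv2.INTER_CUBIC)
cv2.imwrite("pics/c1.png",a)
b=cv2.resize(s[90:260,220:375],None,fx=3.5,fy=3.5,interpolation=cv2.INTER_CUBIC); cv2.imwrite("pics/c2.png",b)
c=cv2.resize(t[165:285,335:510],None,fx=4.5,fy=4.5,interpolation=cv2.INTER_CUBIC); cv2.imwrite("pics/c3.png",c)
E
```

```text
(no output)
```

View pics/c1.png

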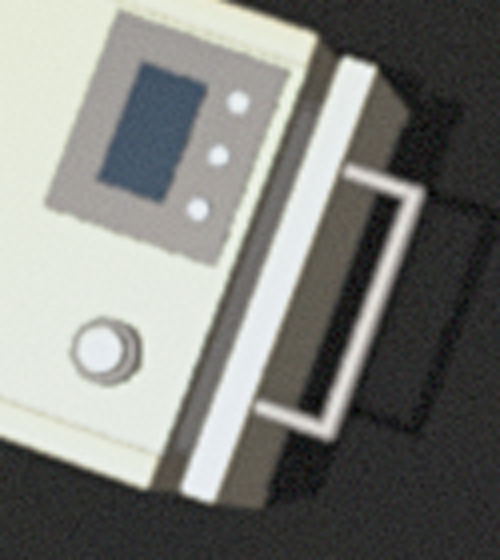

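View pics/c2.png

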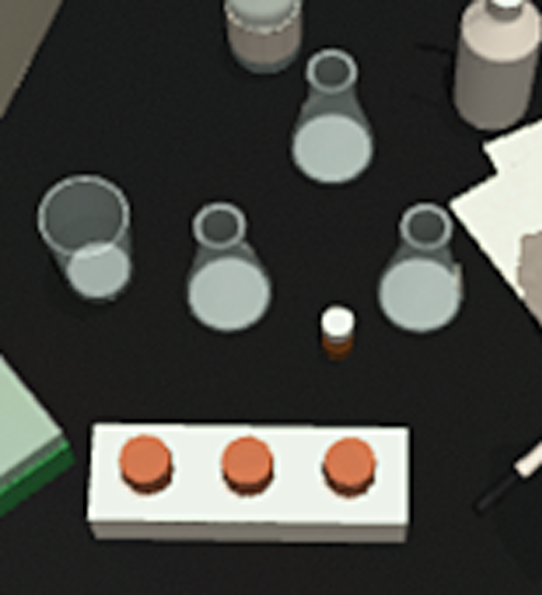

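View pics/c3.png

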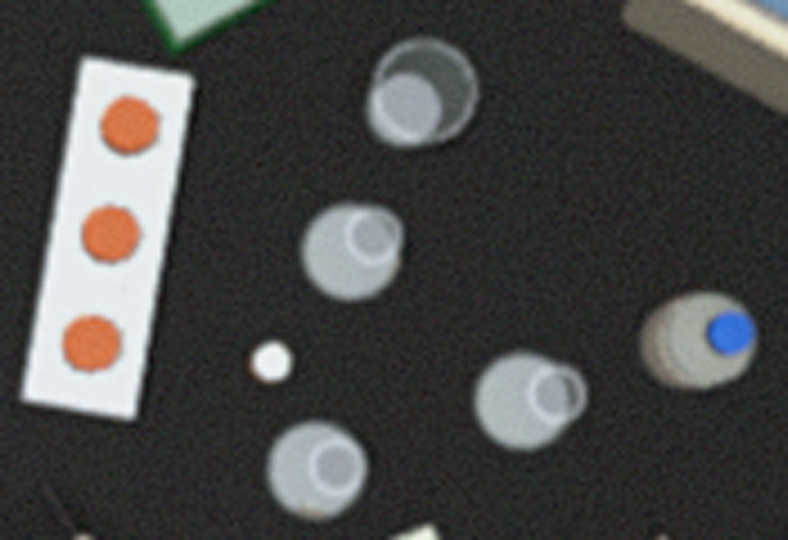

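The crops give clean positions for the handle corners, panel, roof edge, button, rims and stoppers. Next I'll turn them into coordinates.

```bash
python3 - <<'E'
from h import *
np.set_printoptions(precision=4,suppress=True)
m=lambda x,y,s,ox,oy:((x+.5)/s-.5+ox,(y+.5)/s-.5+oy)
T1=lambda x,y,z:ray("top",*m(x,y,4,140,140),z)
T3=lambda x,y,z:ray("top",*m(x,y,4.5,335,165),z)
S2=lambda x,y,z:ray("side",*m(x,y,3.5,220,90),z)
h1,h2=T1(414,190,.175),T1(328,430,.175); print("handle top",h1,h2,(h1+h2)/2,np.linalg.norm(h1-h2))
g1,g2=ray("side",276,355,.175),ray("side",362,370,.175); print("handle side",g1,g2,(g1+g2)/2)
P=[T1(*p,.192) for p in((345,57),(378,65),(182,490),(215,502))]; print("panel",*P)
r=[T1(*p,.215) for p in((318,35),(152,488))]; print("roof",*r,sum(r)/2)
print("button",T1(104,348,.233),ray("side",351,452,.233))
for a,b in((414-328,190-430),):pass
for v in(h1-h2,P[0]-P[2],P[1]-P[3],r[0]-r[1]): print("ang",np.degrees(np.arctan2(v[1],v[0])))
for p in((374,237),(558,394),(336,465)):print("rim top",T3(*p,.115))
for p in((352,252),(523,400),(316,470)):print("base top",T3(*p,.002))
for p in((220,226),(426,226),(332,71)):print("rim side",S2(*p,.115))
for p in((229,291),(420,293),(332,147)):print("base side",S2(*p,.002))
for p in((130,124),(110,234),(91,343)):print("stop top",T3(*p,.075))
for p in((146,457),(247,458),(350,459)):print("stop side",S2(*p,.075))
print("beaker",T3(425,92,.09),"reag",T3(731,333,.13))
E
```

```text
handle top [0.656  0.1637 0.175 ] [0.4825 0.2189 0.175 ] [0.5693 0.1913 0.175 ] 0.1820931006793379
handle side [0.659  0.1651 0.175 ] [0.4832 0.2212 0.175 ] [0.5711 0.1931 0.175 ]
panel [0.7479 0.2139 0.192 ] [0.7427 0.1901 0.192 ] [0.4369 0.3171 0.192 ] [0.4291 0.2936 0.192 ]
roof [0.7585 0.2296 0.215 ] [0.4373 0.3328 0.215 ] [0.5979 0.2812 0.215 ]
button [0.5325 0.3658 0.233 ] [0.5348 0.3693 0.233 ]
ang -17.63757092307519
ang -18.36796257222063
ang -18.250919843228075
ang -17.810035875420567
rim top [ 0.5877 -0.3458  0.115 ]
rim top [ 0.4877 -0.4669  0.115 ]
rim top [ 0.438  -0.3231  0.115 ]
base top [ 0.5886 -0.3469  0.002 ]
base top [ 0.4887 -0.4665  0.002 ]
base top [ 0.4368 -0.3241  0.002 ]
rim side [ 0.5899 -0.3433  0.115 ]
rim side [ 0.4392 -0.3225  0.115 ]
rim side [ 0.4898 -0.4639  0.115 ]
base side [ 0.5899 -0.3473  0.002 ]
base side [ 0.4382 -0.3246  0.002 ]
base side [ 0.4899 -0.4671  0.002 ]
stop top [ 0.6641 -0.1869  0.075 ]
stop top [ 0.5896 -0.175   0.075 ]
stop top [ 0.5162 -0.1638  0.075 ]
stop side [ 0.6654 -0.1849  0.075 ]
stop side [ 0.5926 -0.174   0.075 ]
stop side [ 0.5183 -0.1629  0.075 ]
beaker [ 0.6882 -0.3821  0.09  ] reag [ 0.5293 -0.5753  0.13  ]
```

Request:
{"name": "jog_arm", "arguments": {
  "hand": [0.04, 0.04, 0.04, 0.04, 0.04],
  "travel": [
    [0.026, 0.047, 0.01],
    [0.026, 0.047, 0.01],
    [0.026, 0.047, 0.01],
    [0.026, 0.047, 0.01],
    [0.026, 0.047, 0.01]
  ],
  "yaw": [-0.042, -0.042, -0.042, -0.042, -0.042],
  "grip_force": 40
}}

```text
time_s: 0.72
position: [0.3018, -0.2859, 0.2985]
tool_rot: [[0.994, 0.105, -0.0], [0.105, -0.994, 0.0], [-0.0, -0.0, -1.0]]
ft_force: [0.5, -0.7, -0.2]
grip_width: 0.0398
gripper_force: 0.0
```

Request:
{"name": "jog_arm", "arguments": {
  "hand": [0.04, 0.04, 0.04, 0.04, 0.04],
  "travel": [
    [0.026, 0.047, 0],
    [0.026, 0.047, 0],
    [0.026, 0.047, 0],
    [0.026, 0.047, 0],
    [0.026, 0.047, 0]
  ],
  "yaw": [-0.042, -0.042, -0.042, -0.042, -0.042]
}}

```text
time_s: 1.35
position: [0.4318, -0.0509, 0.2982]
tool_rot: [[0.995, -0.104, -0.0], [-0.104, -0.995, 0.0], [-0.0, -0.0, -1.0]]
ft_force: [0.9, -0.5, -0.5]
grip_width: 0.0399
gripper_force: 0.0
```

Request:
{"name": "jog_arm", "arguments": {
  "hand": [0.04, 0.04, 0.04, 0.04, 0.04],
  "travel": [
    [0.026, 0.047, 0],
    [0.026, 0.047, 0],
    [0.026, 0.047, 0],
    [0.026, 0.047, 0],
    [0, 0, 0]
  ],
  "yaw": [-0.042, -0.042, -0.042, -0.042, -0.042]
}}

```text
time_s: 1.98
position: [0.536, 0.1382, 0.2971]
tool_rot: [[0.952, -0.306, -0.002], [-0.306, -0.952, 0.0], [-0.002, 0.0, -1.0]]
ft_force: [0.5, -0.3, -0.1]
grip_width: 0.0397
gripper_force: 0.0
```

Request:
{"name": "jog_arm", "arguments": {
  "hand": [0.04, 0.04, 0.04, 0.04, 0.04],
  "travel": [
    [0.017, 0.027, 0],
    [0.017, 0.027, 0],
    [0, 0, -0.04],
    [0, 0, -0.04],
    [0, 0, -0.04]
  ],
  "yaw": [0, 0, 0, 0, 0]
}}

```text
time_s: 2.6
position: [0.569, 0.1894, 0.1767]
tool_rot: [[0.951, -0.308, -0.001], [-0.308, -0.951, -0.0], [-0.001, 0.0, -1.0]]
ft_force: [-0.1, -0.3, -0.1]
grip_width: 0.0398
gripper_force: 0.0
```

Request:
{"name": "jog_arm", "arguments": {
  "hand": [0.03, 0.02, 0.01, 0.01, 0.01],
  "travel": [
    [0, 0, 0],
    [0, 0, 0],
    [0, 0, 0],
    [0, 0, 0],
    [0, 0, 0]
  ],
  "yaw": [0, 0, 0, 0, 0]
}}

```text
time_s: 3.22
position: [0.57, 0.1897, 0.1802]
tool_rot: [[0.951, -0.308, 0.004], [-0.308, -0.951, 0.001], [0.003, -0.002, -1.0]]
ft_force: [-0.4, 1.6, 5.8]
grip_width: 0.0125
gripper_force: 39.8
```

Request:
{"name": "jog_arm", "arguments": {
  "hand": [0.01, 0.01, 0.01, 0.01, 0.01],
  "travel": [
    [-0.004, -0.012, 0],
    [-0.006, -0.0185, 0],
    [-0.006, -0.0185, 0],
    [-0.006, -0.0185, 0],
    [-0.006, -0.0185, 0]
  ],
  "yaw": [0, 0, 0, 0, 0]
}}

```text
time_s: 3.85
position: [0.5415, 0.1035, 0.1802]
tool_rot: [[0.951, -0.308, 0.003], [-0.308, -0.951, 0.001], [0.002, -0.002, -1.0]]
ft_force: [-1.8, 4.2, 8.5]
grip_width: 0.0123
gripper_force: 40.3
```

Request:
{"name": "jog_arm", "arguments": {
  "hand": [0.01, 0.01, 0.01, 0.01, 0.01],
  "travel": [
    [-0.006, -0.0185, 0],
    [-0.006, -0.0185, 0],
    [-0.006, -0.0185, 0],
    [-0.006, -0.0185, 0],
    [-0.0045, -0.014, 0]
  ],
  "yaw": [0, 0, 0, 0, 0]
}}

```text
time_s: 4.47
position: [0.5123, 0.0154, 0.1801]
tool_rot: [[0.951, -0.308, 0.001], [-0.308, -0.951, 0.001], [0.001, -0.001, -1.0]]
ft_force: [-5.0, 5.8, 12.4]
grip_width: 0.0123
gripper_force: 40.7
```

Request:
{"name": "jog_arm", "arguments": {
  "hand": [0.01, 0.02, 0.03, 0.04, 0.04],
  "travel": [
    [0, 0, 0],
    [0, 0, 0],
    [0, 0, 0],
    [0, 0, 0],
    [0, 0, 0]
  ],
  "yaw": [0, 0, 0, 0, 0]
}}

```text
time_s: 5.1
position: [0.5129, 0.0154, 0.1782]
tool_rot: [[0.951, -0.308, -0.0], [-0.308, -0.951, -0.0], [-0.0, 0.0, -1.0]]
ft_force: [-0.1, 0.2, 0.5]
grip_width: 0.0401
gripper_force: 0.0
```

Request:
{"name": "jog_arm", "arguments": {
  "hand": [0.05, 0.05, 0.05, 0.05, 0.05],
  "travel": [
    [0, 0, 0.02],
    [0, 0, 0.04],
    [0, 0, 0.04],
    [0, 0, 0.04],
    [-0.03, -0.05, 0]
  ],
  "yaw": [0, 0, 0, 0, 0]
}}

```text
time_s: 5.72
position: [0.4842, -0.0338, 0.3208]
tool_rot: [[0.953, -0.304, 0.006], [-0.304, -0.953, -0.002], [0.006, -0.0, -1.0]]
ft_force: [0.7, -2.0, -0.3]
grip_width: 0.0502
gripper_force: 0.0
```

Request:
{"name": "jog_arm", "arguments": {
  "hand": [0.05, 0.05, 0.05, 0.05, 0.05],
  "travel": [
    [-0.01, -0.06, 0],
    [-0.01, -0.06, 0],
    [-0.01, -0.06, 0],
    [0, -0.05, 0],
    [0, -0.03, 0]
  ],
  "yaw": [0, 0, 0, 0, 0]
}}

```text
time_s: 6.35
position: [0.4524, -0.2969, 0.3179]
tool_rot: [[0.951, -0.31, -0.0], [-0.31, -0.951, 0.0], [-0.001, -0.0, -1.0]]
ft_force: [-0.3, -0.5, 0.5]
grip_width: 0.0502
gripper_force: 0.0
```

```bash
python3 - <<'E'
from h import *
s=snap("side","side1.png");t=snap("top","top1.png")
a=cv2.resize(s[80:480,200:400],None,fx=2,fy=2,interpolation=cv2.INTER_CUBIC)[200:]
a=cv2.resize(s[230:480,190:420],None,fx=2.4,fy=2.4,interpolation=cv2.INTER_CUBIC)
cv2.imwrite("pics/c4.png",a)
E
```

```text
(no output)
```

View pics/c4.png

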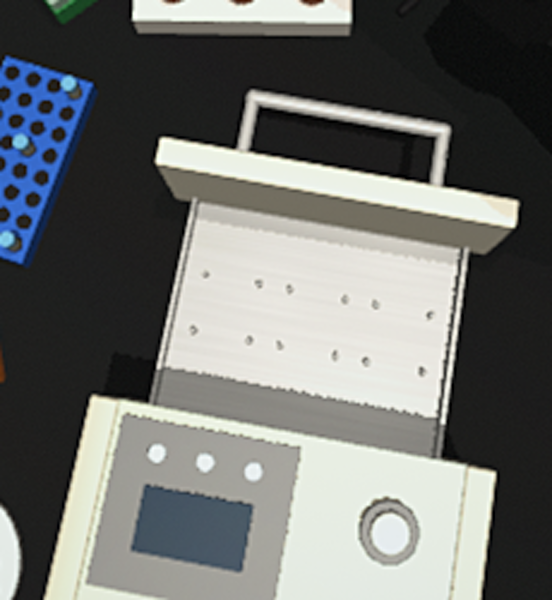

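View pics/top1.png

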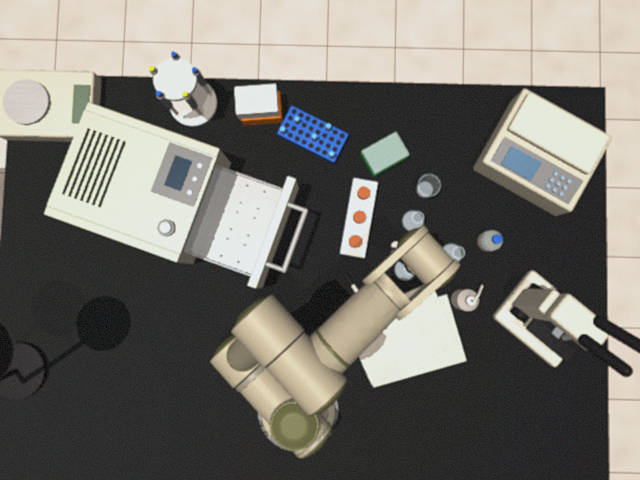

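The drawer is out and the 12 pins are visible in the crop. The flasks haven't moved. Next I'll work out the seat positions.

```bash
python3 - <<'E'
from h import *
np.set_printoptions(precision=4,suppress=True)
A=[(205,274),(259,283),(290,289),(345,299),(375,304),(431,315)];B=[(193,330),(249,340),(280,345),(335,355),(365,361),(421,371)]
f=lambda p:ray("side",(p[0]+.5)/2.4-.5+190,(p[1]+.5)/2.4-.5+230,.035)
for i in(0,2,4): print(np.mean([f(p) for p in A[i:i+2]+B[i:i+2]],0))
h=[f(p) for p in((252,98),(446,131))]
h=[ray("side",(p[0]+.5)/2.4-.5+190,(p[1]+.5)/2.4-.5+230,.175) for p in((252,98),(446,131))]
print("handle",*h,(h[0]+h[1])/2)
out=np.array([-.309,-.951]);e=np.array([.951,-.309]);H=np.array([.5128,.0154])
for k in(1,0,-1): print("model",H-out*.181+e*.088*k)
E
```

```text
[0.6501 0.1589 0.035 ]
[0.5668 0.1857 0.035 ]
[0.4846 0.2128 0.035 ]
handle [ 0.5967 -0.0137  0.175 ] [0.4221 0.0428 0.175 ] [0.5094 0.0146 0.175 ]
model [0.6524 0.1603]
model [0.5687 0.1875]
model [0.485  0.2147]
```

Request:
{"name": "jog_arm", "arguments": {
  "hand": [0.06, 0.06, 0.06, 0.06, 0.06],
  "travel": [
    [-0.014, -0.0265, 0],
    [0, 0, -0.058],
    [0, 0, -0.058],
    [0, 0, -0.058],
    [0, 0, -0.044]
  ],
  "yaw": [0, 0, 0, 0, 0]
}}

```text
time_s: 7.08
position: [0.4386, -0.3197, 0.0984]
tool_rot: [[0.952, -0.307, -0.001], [-0.307, -0.952, 0.001], [-0.001, -0.001, -1.0]]
ft_force: [0.9, -0.5, -0.7]
grip_width: 0.0601
gripper_force: 0.0
```

Request:
{"name": "jog_arm", "arguments": {
  "hand": [0.05, 0.04, 0.03, 0.03, 0.03],
  "travel": [
    [0, 0, 0],
    [0, 0, 0],
    [0, 0, 0],
    [0, 0, 0],
    [0, 0, 0]
  ],
  "yaw": [0, 0, 0, 0, 0],
  "grip_force": 30
}}

```text
time_s: 7.7
position: [0.4397, -0.3216, 0.1026]
tool_rot: [[0.951, -0.308, 0.003], [-0.308, -0.951, -0.003], [0.004, 0.002, -1.0]]
ft_force: [0.8, 1.6, 7.4]
grip_width: 0.0336
gripper_force: 30.3
```

Request:
{"name": "jog_arm", "arguments": {
  "hand": [0.03, 0.03, 0.03, 0.03, 0.03],
  "travel": [
    [0, 0, 0.01],
    [0, 0, 0.04],
    [0, 0, 0.06],
    [0, 0, 0.06],
    [0, 0, 0.06]
  ],
  "yaw": [0, 0, 0, 0, 0]
}}

```text
time_s: 8.32
position: [0.4383, -0.3206, 0.3336]
tool_rot: [[0.951, -0.308, 0.001], [-0.308, -0.951, -0.001], [0.001, 0.001, -1.0]]
ft_force: [0.9, -1.0, -1.7]
grip_width: 0.0335
gripper_force: 30.1
```

Request:
{"name": "jog_arm", "arguments": {
  "hand": [0.03, 0.03, 0.03, 0.03, 0.03],
  "travel": [
    [0.003, 0.03, 0],
    [0.005, 0.057, 0],
    [0.005, 0.06, 0],
    [0.005, 0.06, 0],
    [0.005, 0.06, 0]
  ],
  "yaw": [0, 0, 0, 0, 0]
}}

```text
time_s: 8.95
position: [0.4613, -0.0522, 0.3314]
tool_rot: [[0.951, -0.309, 0.001], [-0.309, -0.951, -0.001], [0.002, 0.0, -1.0]]
ft_force: [0.7, -0.2, -1.3]
grip_width: 0.0337
gripper_force: 30.2
```

Request:
{"name": "jog_arm", "arguments": {
  "hand": [0.03, 0.03, 0.03, 0.03, 0.03],
  "travel": [
    [0.006, 0.06, 0],
    [0.006, 0.06, 0],
    [0.006, 0.06, 0],
    [0.005, 0.06, 0],
    [0, 0.027, 0]
  ],
  "yaw": [0, 0, 0, 0, 0]
}}

```text
time_s: 9.57
position: [0.4841, 0.2155, 0.3312]
tool_rot: [[0.952, -0.306, 0.001], [-0.306, -0.952, 0.0], [0.001, -0.001, -1.0]]
ft_force: [0.4, -0.6, -0.5]
grip_width: 0.0337
gripper_force: 30.2
```

Request:
{"name": "jog_arm", "arguments": {
  "hand": [0.03, 0.03, 0.03, 0.03, 0.03],
  "travel": [
    [0, 0, 0],
    [0, 0, -0.03],
    [0, 0, -0.05],
    [0, 0, -0.05],
    [0, 0, 0]
  ],
  "yaw": [0, 0, 0, 0, 0]
}}

```text
time_s: 10.2
position: [0.4836, 0.2115, 0.1986]
tool_rot: [[0.951, -0.309, -0.006], [-0.309, -0.951, -0.001], [-0.005, 0.003, -1.0]]
ft_force: [0.2, 0.2, 0.2]
grip_width: 0.0336
gripper_force: 30.4
```

Request:
{"name": "jog_arm", "arguments": {
  "hand": [0.03, 0.03, 0.03, 0.03, 0.03],
  "travel": [
    [0.001, 0.002, 0],
    [0, 0, -0.03],
    [0, 0, -0.03],
    [0, 0, -0.006],
    [0, 0, -0.003]
  ],
  "yaw": [0, 0, 0, 0, 0]
}}

```text
time_s: 10.82
position: [0.4869, 0.215, 0.1331]
tool_rot: [[0.951, -0.308, 0.003], [-0.308, -0.951, 0.001], [0.003, -0.002, -1.0]]
ft_force: [-0.6, -0.3, -2.0]
grip_width: 0.0335
gripper_force: 30.4
```

```bash
python3 - <<'E'
from h import *
o=env.observe();print(o["position"],o["ft_force"],o["wrist_torque"])
s=snap("side","side2.png")
cv2.imwrite("pics/c5.png",cv2.resize(s[230:450,190:420],None,fx=2.6,fy=2.6,interpolation=cv2.INTER_CUBIC))
E
```

```text
[0.48688947 0.21503357 0.13305105] [-0.57564374 -0.25920894 -1.98652927] [ 0.09052403  0.00019922 -0.03207618]
```

View pics/c5.png

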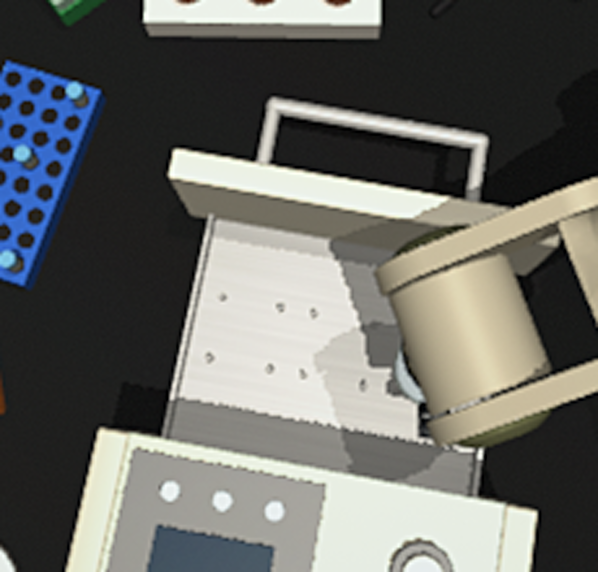

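Request:
{"name": "jog_arm", "arguments": {
  "hand": [0.03, 0.03, 0.03, 0.03, 0.03],
  "travel": [
    [-0.001, -0.001, 0],
    [0, 0, 0],
    [0, 0, 0],
    [0, 0, 0],
    [0, 0, 0]
  ],
  "yaw": [0, 0, 0, 0, 0]
}}

```text
time_s: 11.5
position: [0.4848, 0.2139, 0.1313]
tool_rot: [[0.951, -0.308, 0.0], [-0.308, -0.951, 0.0], [0.0, -0.0, -1.0]]
ft_force: [0.9, 0.4, -0.3]
grip_width: 0.0334
gripper_force: 30.4
```

Flask is centred over the seat; I'll lower it to contact.

Request:
{"name": "jog_arm", "arguments": {
  "hand": [0.03, 0.03, 0.03, 0.03, 0.03],
  "travel": [
    [0, 0, -0.004],
    [0, 0, -0.003],
    [0, 0, -0.001],
    [0, 0, 0],
    [0, 0, 0]
  ],
  "yaw": [0, 0, 0, 0, 0]
}}

```text
time_s: 12.12
position: [0.4849, 0.214, 0.1245]
tool_rot: [[0.951, -0.308, 0.001], [-0.308, -0.951, 0.0], [0.001, -0.001, -1.0]]
ft_force: [-3.9, -0.4, 13.1]
grip_width: 0.0334
gripper_force: 31.3
```

Request:
{"name": "jog_arm", "arguments": {
  "hand": [0.04, 0.05, 0.055, 0.055, 0.055],
  "travel": [
    [0, 0, 0],
    [0, 0, 0],
    [0, 0, 0.01],
    [0, 0, 0.05],
    [0, 0, 0.05]
  ],
  "yaw": [0, 0, 0, 0, 0]
}}

```text
time_s: 12.75
position: [0.4847, 0.2138, 0.2351]
tool_rot: [[0.951, -0.308, -0.0], [-0.308, -0.951, -0.0], [-0.0, 0.0, -1.0]]
ft_force: [0.3, -0.5, -0.6]
grip_width: 0.0552
gripper_force: 0.0
```

Request:
{"name": "jog_arm", "arguments": {
  "hand": [0.06, 0.06, 0.06, 0.06, 0.06],
  "travel": [
    [0, 0, 0.06],
    [0.01, -0.06, 0.02],
    [0.01, -0.06, 0],
    [0.01, -0.06, 0],
    [0.01, -0.06, 0]
  ],
  "yaw": [0, 0, 0, 0, 0]
}}

```text
time_s: 13.38
position: [0.5245, -0.0266, 0.3136]
tool_rot: [[0.951, -0.308, 0.001], [-0.308, -0.951, -0.0], [0.001, -0.0, -1.0]]
ft_force: [0.8, 0.1, 0.4]
grip_width: 0.06
gripper_force: 0.0
```

```bash
python3 - <<'E'
from h import *
o=env.observe();print(o["position"])
s=snap("side","side3.png");t=snap("top","top3.png")
a=cv2.resize(s[60:450,180:420],None,fx=1.5,fy=1.5,interpolation=cv2.INTER_CUBIC)
b=cv2.resize(t[150:300,190:510],None,fx=1.25,fy=1.25); 
c=np.zeros((600,780,3),np.uint8);c[:585,:360]=a[:585];b2=b[:,:]; c[:b.shape[0],370:370+b.shape[1]]=b
cv2.imwrite("pics/c6.png",c)
E
```

```text
[ 0.52449174 -0.02656968  0.31357853]
```

View pics/c6.png

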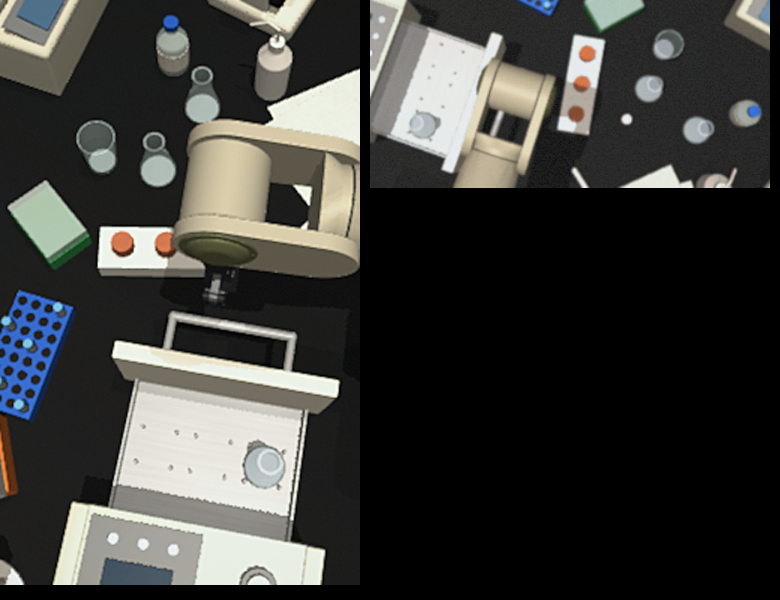

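Request:
{"name": "jog_arm", "arguments": {
  "hand": [0.06, 0.06, 0.06, 0.06, 0.06],
  "travel": [
    [0.013, -0.055, 0],
    [0.013, -0.055, 0],
    [0.013, -0.055, 0],
    [0.013, -0.055, 0],
    [0.0125, -0.055, 0]
  ],
  "yaw": [0, 0, 0, 0, 0]
}}

```text
time_s: 14.1
position: [0.5894, -0.3007, 0.3135]
tool_rot: [[0.952, -0.307, 0.0], [-0.307, -0.952, 0.0], [0.0, -0.0, -1.0]]
ft_force: [1.3, -0.4, 0.1]
grip_width: 0.0595
gripper_force: 0.0
```

Request:
{"name": "jog_arm", "arguments": {
  "hand": [0.06, 0.06, 0.06, 0.06, 0.06],
  "travel": [
    [0, -0.043, 0],
    [0, 0, -0.05],
    [0, 0, -0.055],
    [0, 0, -0.055],
    [0, 0, -0.049]
  ],
  "yaw": [0, 0, 0, 0, 0]
}}

```text
time_s: 14.72
position: [0.5891, -0.3418, 0.1024]
tool_rot: [[0.952, -0.308, -0.0], [-0.308, -0.952, 0.0], [-0.0, -0.0, -1.0]]
ft_force: [0.2, -0.4, 0.5]
grip_width: 0.0606
gripper_force: 0.0
```

Request:
{"name": "jog_arm", "arguments": {
  "hand": [0.05, 0.04, 0.03, 0.03, 0.03],
  "travel": [
    [0, 0, 0],
    [0, 0, 0],
    [0, 0, 0],
    [0, 0, 0],
    [0, 0, 0]
  ],
  "yaw": [0, 0, 0, 0, 0]
}}

```text
time_s: 15.35
position: [0.5902, -0.3431, 0.107]
tool_rot: [[0.951, -0.308, 0.004], [-0.308, -0.951, -0.003], [0.005, 0.001, -1.0]]
ft_force: [0.4, 2.5, 6.8]
grip_width: 0.0345
gripper_force: 30.2
```

Request:
{"name": "jog_arm", "arguments": {
  "hand": [0.03, 0.03, 0.03, 0.03, 0.03],
  "travel": [
    [0, 0, 0.01],
    [0, 0, 0.04],
    [0, 0, 0.06],
    [0, 0, 0.06],
    [0, 0, 0.06]
  ],
  "yaw": [0, 0, 0, 0, 0]
}}

```text
time_s: 15.98
position: [0.5885, -0.3423, 0.3372]
tool_rot: [[0.951, -0.308, 0.001], [-0.308, -0.951, -0.001], [0.001, 0.001, -1.0]]
ft_force: [1.2, -0.8, -1.3]
grip_width: 0.0347
gripper_force: 30.3
```

Request:
{"name": "jog_arm", "arguments": {
  "hand": [0.03, 0.03, 0.03, 0.03, 0.03],
  "travel": [
    [0, 0.03, 0],
    [-0.003, 0.055, 0],
    [-0.003, 0.06, 0],
    [-0.003, 0.06, 0],
    [-0.003, 0.06, 0]
  ],
  "yaw": [0, 0, 0, 0, 0]
}}

```text
time_s: 16.6
position: [0.5764, -0.0758, 0.3351]
tool_rot: [[0.951, -0.308, 0.001], [-0.308, -0.951, -0.001], [0.001, 0.0, -1.0]]
ft_force: [0.3, -0.9, -1.2]
grip_width: 0.0343
gripper_force: 30.3
```

Request:
{"name": "jog_arm", "arguments": {
  "hand": [0.03, 0.03, 0.03, 0.03, 0.03],
  "travel": [
    [-0.003, 0.06, 0],
    [-0.003, 0.06, 0],
    [-0.003, 0.06, 0],
    [0, 0.055, 0],
    [0, 0.029, 0]
  ],
  "yaw": [0, 0, 0, 0, 0]
}}

```text
time_s: 17.23
position: [0.5673, 0.1889, 0.335]
tool_rot: [[0.952, -0.306, 0.001], [-0.306, -0.952, 0.0], [0.001, -0.001, -1.0]]
ft_force: [-0.0, -0.9, -1.2]
grip_width: 0.0347
gripper_force: 30.3
```

Request:
{"name": "jog_arm", "arguments": {
  "hand": [0.03, 0.03, 0.03, 0.03, 0.03],
  "travel": [
    [0, 0, -0.03],
    [0, 0, -0.05],
    [0, 0, -0.05],
    [0, 0, -0.045],
    [0, 0, -0.015]
  ],
  "yaw": [0, 0, 0, 0, 0]
}}

```text
time_s: 17.85
position: [0.5674, 0.1861, 0.1425]
tool_rot: [[0.951, -0.308, -0.003], [-0.308, -0.951, -0.0], [-0.003, 0.001, -1.0]]
ft_force: [0.5, 0.8, -0.1]
grip_width: 0.0347
gripper_force: 30.3
```

Request:
{"name": "jog_arm", "arguments": {
  "hand": [0.03, 0.03, 0.03, 0.03, 0.03],
  "travel": [
    [0, 0, 0],
    [0, 0, 0],
    [0, 0, 0],
    [0, 0, 0],
    [0, 0, 0]
  ],
  "yaw": [0, 0, 0, 0, 0]
}}

```text
time_s: 18.48
position: [0.5682, 0.1863, 0.1442]
tool_rot: [[0.951, -0.308, 0.0], [-0.308, -0.951, 0.0], [0.0, -0.0, -1.0]]
ft_force: [0.3, -0.2, -0.5]
grip_width: 0.0345
gripper_force: 30.3
```

Request:
{"name": "jog_arm", "arguments": {
  "hand": [0.03, 0.03, 0.03, 0.03, 0.03],
  "travel": [
    [-0.0005, 0.0005, -0.006],
    [0, 0, -0.006],
    [0, 0, -0.003],
    [0, 0, -0.001],
    [0, 0, 0]
  ],
  "yaw": [0, 0, 0, 0, 0]
}}

```text
time_s: 19.1
position: [0.5678, 0.1869, 0.1291]
tool_rot: [[0.951, -0.308, 0.002], [-0.308, -0.951, 0.0], [0.001, -0.001, -1.0]]
ft_force: [-2.8, -0.9, 9.6]
grip_width: 0.0344
gripper_force: 31.2
```

Seated. I'll release, then check the third flask against the earlier images.

Request:
{"name": "jog_arm", "arguments": {
  "hand": [0.04, 0.05, 0.055, 0.055, 0.055],
  "travel": [
    [0, 0, 0],
    [0, 0, 0],
    [0, 0, 0.01],
    [0, 0, 0.05],
    [0, 0, 0.05]
  ],
  "yaw": [0, 0, 0, 0, 0]
}}

```text
time_s: 19.73
position: [0.5675, 0.1868, 0.2396]
tool_rot: [[0.951, -0.308, -0.0], [-0.308, -0.951, -0.0], [-0.0, 0.0, -1.0]]
ft_force: [1.0, 0.1, -0.1]
grip_width: 0.0551
gripper_force: 0.0
```

Request:
{"name": "jog_arm", "arguments": {
  "hand": [0.06, 0.06, 0.06, 0.06, 0.06],
  "travel": [
    [0, 0, 0.06],
    [0, -0.06, 0.02],
    [0, -0.06, 0],
    [0, -0.06, 0],
    [0, -0.06, 0]
  ],
  "yaw": [0, 0, 0, 0, 0]
}}

```text
time_s: 20.35
position: [0.5672, -0.0543, 0.3184]
tool_rot: [[0.951, -0.308, 0.001], [-0.308, -0.951, -0.0], [0.001, -0.0, -1.0]]
ft_force: [1.4, -0.4, 0.2]
grip_width: 0.0597
gripper_force: 0.0
```

```bash
cat > chk.py <<'E'
from h import *
import sys
o=env.observe();print(o["position"],o["time_s"])
def diff(n,ref,b,new):
    a=cv2.imread("pics/"+ref)[b[0]:b[1],b[2]:b[3]].astype(int);c=new[b[0]:b[1],b[2]:b[3]].astype(int)
    d=abs(a-c).max(2); print(n,ref,"changed px",(d>50).sum(),"max",d.max())
E
python3 - <<'E'
from chk import *
s=snap("side","side4.png");t=snap("top","top4.png")
diff("F3s","side0.png",(95,150,295,335),s);diff("F3t","top0.png",(235,275,430,475),t)
a=s[230:450,190:420]; cv2.imwrite("pics/c7.png",cv2.resize(a,None,fx=2.5,fy=2.5,interpolation=cv2.INTER_CUBIC))
E
```

```text
[ 0.56723639 -0.0542964   0.31839337] 20.35
F3s side0.png changed px 690 max 213
F3t top0.png changed px 0 max 23
```

View pics/c7.png

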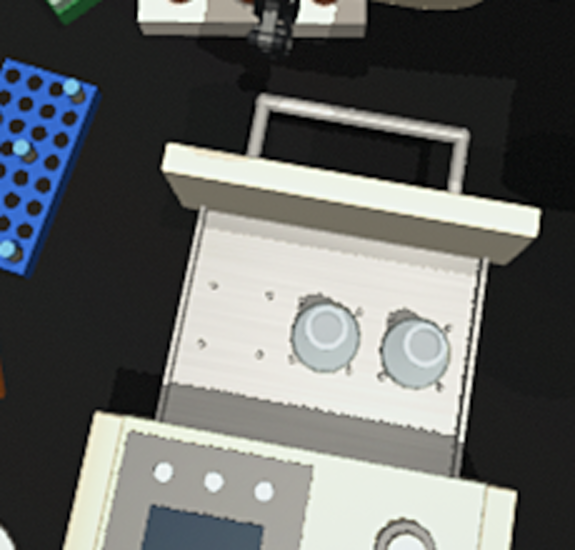

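Two flasks are seated between their pins, in crop at (325,335) and (415,350), and the third hasn't moved. I'll fetch it now.

Request:
{"name": "jog_arm", "arguments": {
  "hand": [0.06, 0.06, 0.06, 0.06, 0.06],
  "travel": [
    [-0.01, -0.058, 0],
    [-0.011, -0.059, 0],
    [-0.011, -0.059, 0],
    [-0.011, -0.059, 0],
    [-0.011, -0.059, 0]
  ],
  "yaw": [0, 0, 0, 0, 0]
}}

```text
time_s: 21.08
position: [0.5133, -0.3476, 0.3183]
tool_rot: [[0.952, -0.308, 0.001], [-0.308, -0.952, -0.0], [0.001, 0.0, -1.0]]
ft_force: [1.1, 0.4, 0.4]
grip_width: 0.0602
gripper_force: 0.0
```

Request:
{"name": "jog_arm", "arguments": {
  "hand": [0.06, 0.06, 0.06, 0.06, 0.06],
  "travel": [
    [-0.011, -0.057, 0],
    [-0.012, -0.057, 0],
    [0, 0, 0],
    [0, 0, -0.05],
    [0, 0, -0.055]
  ],
  "yaw": [0, 0, 0, 0, 0]
}}

```text
time_s: 21.7
position: [0.4914, -0.4594, 0.2126]
tool_rot: [[0.952, -0.307, 0.002], [-0.307, -0.952, -0.002], [0.002, 0.001, -1.0]]
ft_force: [0.4, -0.6, -0.5]
grip_width: 0.0597
gripper_force: 0.0
```

Request:
{"name": "jog_arm", "arguments": {
  "hand": [0.06, 0.06, 0.06, 0.06, 0.06],
  "travel": [
    [0, 0, -0.055],
    [0, 0, -0.04],
    [0, 0, -0.012],
    [0, 0, 0],
    [0, 0, 0]
  ],
  "yaw": [0, 0, 0, 0, 0]
}}

```text
time_s: 22.32
position: [0.4914, -0.4609, 0.1079]
tool_rot: [[0.951, -0.308, 0.002], [-0.308, -0.951, -0.003], [0.003, 0.002, -1.0]]
ft_force: [-0.6, -0.3, 0.6]
grip_width: 0.0599
gripper_force: 0.0
```

Request:
{"name": "jog_arm", "arguments": {
  "hand": [0.05, 0.04, 0.03, 0.03, 0.03],
  "travel": [
    [0, 0, 0],
    [0, 0, 0],
    [0, 0, 0],
    [0, 0, 0],
    [0, 0, 0]
  ],
  "yaw": [0, 0, 0, 0, 0]
}}

```text
time_s: 22.95
position: [0.4907, -0.4608, 0.1062]
tool_rot: [[0.951, -0.308, 0.001], [-0.308, -0.951, -0.001], [0.001, 0.001, -1.0]]
ft_force: [-0.9, -1.5, 5.2]
grip_width: 0.0331
gripper_force: 31.6
```

Request:
{"name": "jog_arm", "arguments": {
  "hand": [0.03, 0.03, 0.03, 0.03, 0.03],
  "travel": [
    [0, 0, 0.01],
    [0, 0, 0.04],
    [0, 0, 0.06],
    [0, 0, 0.06],
    [0, 0, 0.06]
  ],
  "yaw": [0, 0, 0, 0, 0]
}}

```text
time_s: 23.58
position: [0.4903, -0.4599, 0.3378]
tool_rot: [[0.951, -0.308, -0.0], [-0.308, -0.951, 0.001], [-0.0, -0.0, -1.0]]
ft_force: [-0.5, -1.5, -0.4]
grip_width: 0.0329
gripper_force: 31.1
```

Request:
{"name": "jog_arm", "arguments": {
  "hand": [0.03, 0.03, 0.03, 0.03, 0.03],
  "travel": [
    [0.008, 0.03, 0],
    [0.0145, 0.055, 0],
    [0.015, 0.06, 0],
    [0.015, 0.06, 0],
    [0.015, 0.06, 0]
  ],
  "yaw": [0, 0, 0, 0, 0]
}}

```text
time_s: 24.2
position: [0.5581, -0.1932, 0.3358]
tool_rot: [[0.951, -0.308, -0.0], [-0.308, -0.951, 0.001], [-0.001, -0.0, -1.0]]
ft_force: [0.7, -0.3, -0.3]
grip_width: 0.0329
gripper_force: 31.1
```

Request:
{"name": "jog_arm", "arguments": {
  "hand": [0.03, 0.03, 0.03, 0.03, 0.03],
  "travel": [
    [0.015, 0.06, 0],
    [0.015, 0.06, 0],
    [0.015, 0.06, 0],
    [0.015, 0.06, 0],
    [0.015, 0.06, 0]
  ],
  "yaw": [0, 0, 0, 0, 0]
}}

```text
time_s: 24.82
position: [0.633, 0.1067, 0.3358]
tool_rot: [[0.951, -0.308, -0.001], [-0.308, -0.951, 0.0], [-0.001, 0.0, -1.0]]
ft_force: [1.8, -1.4, -0.8]
grip_width: 0.0329
gripper_force: 31.1
```

Request:
{"name": "jog_arm", "arguments": {
  "hand": [0.03, 0.03, 0.03, 0.03, 0.03],
  "travel": [
    [0.015, 0.044, 0],
    [0.003, 0.01, 0],
    [0, 0, -0.04],
    [0, 0, -0.05],
    [0, 0, -0.04]
  ],
  "yaw": [0, 0, 0, 0, 0]
}}

```text
time_s: 25.45
position: [0.6504, 0.1575, 0.2039]
tool_rot: [[0.951, -0.309, -0.002], [-0.309, -0.951, -0.0], [-0.002, 0.001, -1.0]]
ft_force: [0.3, -0.7, -0.2]
grip_width: 0.0333
gripper_force: 31.1
```

Request:
{"name": "jog_arm", "arguments": {
  "hand": [0.03, 0.03, 0.03, 0.03, 0.03],
  "travel": [
    [0, 0, -0.03],
    [0, 0, -0.02],
    [0, 0, -0.01],
    [0, 0, 0],
    [0, 0, 0]
  ],
  "yaw": [0, 0, 0, 0, 0]
}}

```text
time_s: 26.08
position: [0.6515, 0.1584, 0.1468]
tool_rot: [[0.951, -0.308, 0.002], [-0.308, -0.951, 0.0], [0.002, -0.001, -1.0]]
ft_force: [-0.1, 0.5, -0.7]
grip_width: 0.0331
gripper_force: 31.1
```

Request:
{"name": "jog_arm", "arguments": {
  "hand": [0.03, 0.03, 0.03, 0.03, 0.03],
  "travel": [
    [-0.0005, 0.001, -0.008],
    [0, 0, -0.006],
    [0, 0, -0.003],
    [0, 0, -0.001],
    [0, 0, 0]
  ],
  "yaw": [0, 0, 0, 0, 0]
}}

```text
time_s: 26.7
position: [0.6507, 0.1595, 0.1281]
tool_rot: [[0.951, -0.308, 0.001], [-0.308, -0.951, -0.0], [0.001, -0.0, -1.0]]
ft_force: [-1.1, -1.4, 3.7]
grip_width: 0.0328
gripper_force: 31.5
```

Request:
{"name": "jog_arm", "arguments": {
  "hand": [0.04, 0.05, 0.055, 0.055, 0.055],
  "travel": [
    [0, 0, 0],
    [0, 0, 0],
    [0, 0, 0.01],
    [0, 0, 0.05],
    [0, 0, 0.05]
  ],
  "yaw": [0, 0, 0, 0, 0]
}}

```text
time_s: 27.32
position: [0.6505, 0.1595, 0.2395]
tool_rot: [[0.951, -0.308, -0.0], [-0.308, -0.951, 0.0], [-0.0, -0.0, -1.0]]
ft_force: [-0.1, -0.7, -0.1]
grip_width: 0.0552
gripper_force: 0.0
```

Request:
{"name": "jog_arm", "arguments": {
  "hand": [0.06, 0.06, 0.06, 0.06, 0.06],
  "travel": [
    [0, 0, 0.05],
    [0, -0.06, 0],
    [0, -0.06, 0],
    [0, -0.06, 0],
    [0, -0.06, 0]
  ],
  "yaw": [0, 0, 0, 0, 0]
}}

```text
time_s: 27.95
position: [0.6503, -0.0823, 0.2885]
tool_rot: [[0.951, -0.308, 0.001], [-0.308, -0.951, -0.0], [0.001, -0.0, -1.0]]
ft_force: [0.7, -0.3, -0.8]
grip_width: 0.0598
gripper_force: 0.0
```

Request:
{"name": "jog_arm", "arguments": {
  "hand": [0.06, 0.06, 0.06, 0.06, 0.06],
  "travel": [
    [0.003, -0.055, 0],
    [0.007, -0.05, 0],
    [0.004, 0, 0],
    [0, 0, 0],
    [0, 0, 0]
  ],
  "yaw": [0, 0, 0, 0, 0]
}}

```text
time_s: 28.58
position: [0.6647, -0.184, 0.2882]
tool_rot: [[0.952, -0.306, 0.001], [-0.306, -0.952, -0.0], [0.001, -0.0, -1.0]]
ft_force: [0.0, -0.2, -0.2]
grip_width: 0.0602
gripper_force: 0.0
```

```bash
python3 - <<'E'
from chk import *
s=snap("side","side5.png");t=snap("top","top5.png")
diff("seatB","side4.png",(340,385,300,380),s)
a=s[280:400,240:380]; cv2.imwrite("pics/c8.png",cv2.resize(a,None,fx=5,fy=5,interpolation=cv2.INTER_CUBIC))
E
```

```text
[ 0.66465409 -0.18399095  0.28819277] 28.575
seatB side4.png changed px 0 max 46
```

View pics/c8.png

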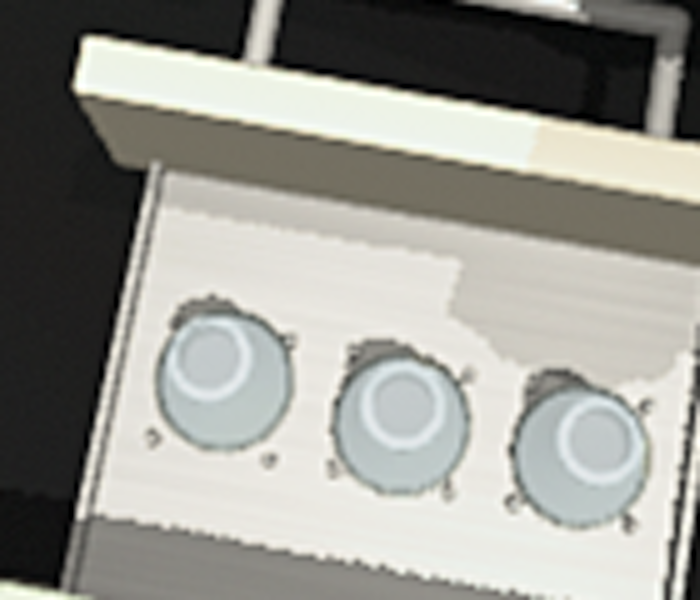

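```bash
python3 - <<'E'
from h import *
np.set_printoptions(precision=4,suppress=True)
f=lambda x,y,z:ray("side",(x+.5)/5-.5+240,(y+.5)/5-.5+280,z)
for n,b,r in(("A",(225,380),(211,358)),("B",(402,425),(402,405)),("C",(580,457),(600,438))): print(n,"base",f(*b,.024),"rim",f(*r,.137))
for p in((153,438),(270,460),(332,468),(448,490),(512,503),(628,522)):print(f(*p,.034))
t=cv2.imread("pics/top5.png"); cv2.imwrite("pics/c9.png",cv2.resize(t[160:285,190:310],None,fx=4.5,fy=4.5,interpolation=cv2.INTER_CUBIC))
E
```

```text
A base [0.6489 0.1536 0.024 ] rim [0.6481 0.1547 0.137 ]
B base [0.5666 0.1868 0.024 ] rim [0.5674 0.1866 0.137 ]
C base [0.4838 0.2137 0.024 ] rim [0.4836 0.2127 0.137 ]
[0.6857 0.1768 0.034 ]
[0.6315 0.1948 0.034 ]
[0.6027 0.2026 0.034 ]
[0.5494 0.2204 0.034 ]
[0.5201 0.2306 0.034 ]
[0.467  0.2469 0.034 ]
```

View pics/c9.png

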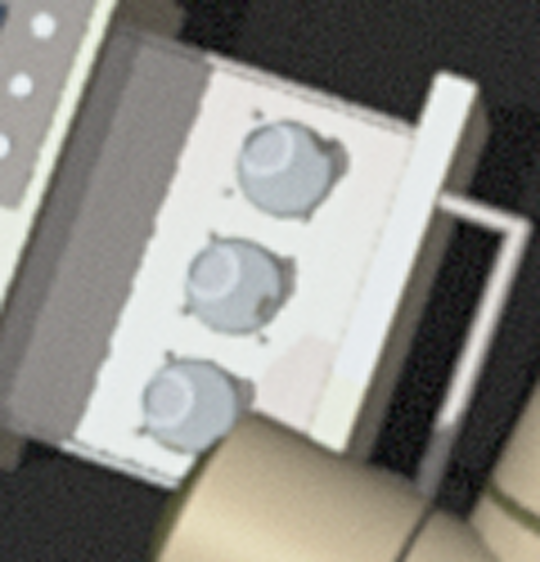

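Flask A, at crop (225,380), stands upright but about 6 mm towards the panel from the seat centre. I'll regrip its neck over the centre and set it down again.

Request:
{"name": "jog_arm", "arguments": {
  "hand": [0.065, 0.065, 0.065, 0.065, 0.065],
  "travel": [
    [-0.002, 0.057, 0],
    [-0.003, 0.058, 0],
    [-0.003, 0.058, 0],
    [-0.003, 0.058, 0],
    [-0.003, 0.058, 0]
  ],
  "yaw": [0, 0, 0, 0, 0]
}}

```text
time_s: 29.3
position: [0.6499, 0.1061, 0.2881]
tool_rot: [[0.952, -0.307, 0.001], [-0.307, -0.952, 0.0], [0.001, -0.0, -1.0]]
ft_force: [0.6, 0.3, -0.4]
grip_width: 0.0649
gripper_force: 0.0
```

Request:
{"name": "jog_arm", "arguments": {
  "hand": [0.065, 0.065, 0.065, 0.065, 0.065],
  "travel": [
    [0, 0.053, 0],
    [0, 0, 0],
    [0, 0, -0.05],
    [0, 0, -0.05],
    [0, 0, -0.03]
  ],
  "yaw": [0, 0, 0, 0, 0]
}}

```text
time_s: 29.92
position: [0.6496, 0.1557, 0.1552]
tool_rot: [[0.951, -0.308, -0.003], [-0.308, -0.951, -0.0], [-0.003, 0.001, -1.0]]
ft_force: [0.3, 0.2, 0.2]
grip_width: 0.0648
gripper_force: 0.0
```

Request:
{"name": "jog_arm", "arguments": {
  "hand": [0.065, 0.065, 0.065, 0.065, 0.065],
  "travel": [
    [0, 0, -0.015],
    [0, 0, -0.01],
    [0, 0, 0],
    [0, 0, 0],
    [0, 0, 0]
  ],
  "yaw": [0, 0, 0, 0, 0]
}}

```text
time_s: 30.55
position: [0.6509, 0.1565, 0.1335]
tool_rot: [[0.951, -0.308, 0.002], [-0.308, -0.951, 0.0], [0.001, -0.001, -1.0]]
ft_force: [0.5, 0.2, 0.0]
grip_width: 0.0653
gripper_force: 0.0
```

Request:
{"name": "jog_arm", "arguments": {
  "hand": [0.065, 0.05, 0.04, 0.03, 0.03],
  "travel": [
    [0, 0.0035, 0],
    [0, 0, 0],
    [0, 0, 0],
    [0, 0, 0],
    [0, 0, 0]
  ],
  "yaw": [0, 0, 0, 0, 0]
}}

```text
time_s: 31.18
position: [0.6506, 0.1599, 0.1327]
tool_rot: [[0.951, -0.308, 0.0], [-0.308, -0.951, -0.0], [0.0, 0.0, -1.0]]
ft_force: [-0.0, -0.6, 0.3]
grip_width: 0.033
gripper_force: 29.9
```

Request:
{"name": "jog_arm", "arguments": {
  "hand": [0.03, 0.03, 0.03, 0.03, 0.03],
  "travel": [
    [0, 0, 0.006],
    [0, 0, 0],
    [0, 0, 0],
    [0, 0, 0],
    [0, 0, 0]
  ],
  "yaw": [0, 0, 0, 0, 0]
}}

```text
time_s: 31.8
position: [0.6506, 0.16, 0.1385]
tool_rot: [[0.951, -0.308, -0.0], [-0.308, -0.951, 0.0], [-0.0, 0.0, -1.0]]
ft_force: [-0.3, -0.3, 0.0]
grip_width: 0.0329
gripper_force: 29.8
```

Request:
{"name": "jog_arm", "arguments": {
  "hand": [0.03, 0.03, 0.03, 0.03, 0.03],
  "travel": [
    [0, 0, -0.004],
    [0, 0, -0.002],
    [0, 0, -0.0005],
    [0, 0, 0],
    [0, 0, 0]
  ],
  "yaw": [0, 0, 0, 0, 0]
}}

```text
time_s: 32.42
position: [0.6507, 0.1599, 0.1326]
tool_rot: [[0.951, -0.308, 0.001], [-0.308, -0.951, -0.0], [0.001, -0.0, -1.0]]
ft_force: [-0.3, -2.1, 6.0]
grip_width: 0.0332
gripper_force: 30.4
```

Request:
{"name": "jog_arm", "arguments": {
  "hand": [0.035, 0.04, 0.05, 0.055, 0.055],
  "travel": [
    [0, 0, 0],
    [0, 0, 0],
    [0, 0, 0],
    [0, 0, 0.01],
    [0, 0, 0.05]
  ],
  "yaw": [0, 0, 0, 0, 0]
}}

```text
time_s: 33.05
position: [0.6495, 0.1599, 0.1904]
tool_rot: [[0.951, -0.308, -0.006], [-0.308, -0.951, -0.0], [-0.006, 0.002, -1.0]]
ft_force: [0.3, 0.3, 0.5]
grip_width: 0.0552
gripper_force: 0.0
```

Request:
{"name": "jog_arm", "arguments": {
  "hand": [0.06, 0.06, 0.06, 0.06, 0.06],
  "travel": [
    [0, 0, 0.05],
    [0, -0.06, 0.04],
    [0, -0.06, 0],
    [0, -0.06, 0],
    [0, -0.06, 0]
  ],
  "yaw": [0, 0, 0, 0, 0]
}}

```text
time_s: 33.67
position: [0.6503, -0.0738, 0.2777]
tool_rot: [[0.951, -0.308, 0.001], [-0.308, -0.951, -0.0], [0.001, -0.0, -1.0]]
ft_force: [1.4, -0.2, 0.1]
grip_width: 0.0598
gripper_force: 0.0
```

Request:
{"name": "jog_arm", "arguments": {
  "hand": [0.055, 0.055, 0.055, 0.055, 0.055],
  "travel": [
    [0.004, -0.055, 0],
    [0.007, -0.05, 0],
    [0.004, 0, 0],
    [0, 0, 0],
    [0, 0, 0]
  ],
  "yaw": [0, 0, 0, 0, 0]
}}

```text
time_s: 34.3
position: [0.6656, -0.1755, 0.2773]
tool_rot: [[0.952, -0.306, 0.001], [-0.306, -0.952, -0.0], [0.001, -0.0, -1.0]]
ft_force: [0.5, 1.1, -0.8]
grip_width: 0.0549
gripper_force: 0.0
```

```bash
python3 - <<'E'
from chk import *
s=snap("side","side6.png");t=snap("top","top6.png")
diff("seatB","side4.png",(340,385,300,380),s)
diff("seatC","side4.png",(350,390,340,375),s)
# bbox of changes at A vs side5
d=abs(s.astype(int)-cv2.imread("pics/side5.png").astype(int)).max(2)[335:375,268:302];print((d>50).sum())
cv2.imwrite("pics/c10.png",cv2.resize(s[280:400,240:380],None,fx=5,fy=5,interpolation=cv2.INTER_CUBIC))
E
```

```text
[ 0.66564583 -0.17548937  0.27734958] 34.3
seatB side4.png changed px 1 max 58
seatC side4.png changed px 0 max 41
5
```

View pics/c10.png

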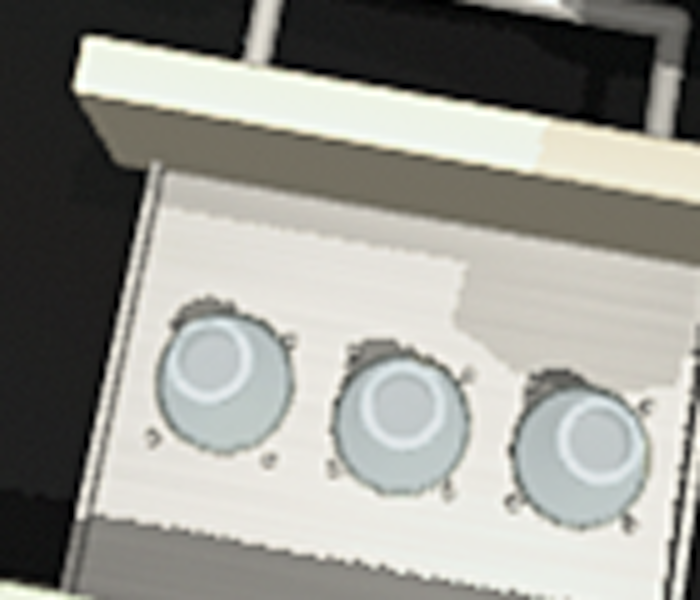

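Flask A is still offset, so gripping doesn't centre it. I'll grip it where it stands, at (0.649, 0.1545), lift it slightly and carry it about 6 mm back into the seat.

Request:
{"name": "jog_arm", "arguments": {
  "hand": [0.06, 0.06, 0.06, 0.06, 0.06],
  "travel": [
    [-0.003, 0.057, 0],
    [-0.003, 0.058, 0],
    [-0.003, 0.058, 0],
    [-0.003, 0.058, 0],
    [-0.003, 0.058, 0]
  ],
  "yaw": [0, 0, 0, 0, 0]
}}

```text
time_s: 35.02
position: [0.6499, 0.1146, 0.2772]
tool_rot: [[0.952, -0.307, 0.001], [-0.307, -0.952, 0.0], [0.001, -0.0, -1.0]]
ft_force: [-0.1, 0.9, 0.1]
grip_width: 0.06
gripper_force: 0.0
```

Request:
{"name": "jog_arm", "arguments": {
  "hand": [0.06, 0.06, 0.06, 0.06, 0.06],
  "travel": [
    [0, 0.042, 0],
    [0, 0, 0],
    [0, 0, -0.05],
    [0, 0, -0.05],
    [0, 0, -0.02]
  ],
  "yaw": [0, 0, 0, 0, 0]
}}

```text
time_s: 35.65
position: [0.6494, 0.1532, 0.1538]
tool_rot: [[0.951, -0.309, -0.005], [-0.309, -0.951, -0.001], [-0.004, 0.002, -1.0]]
ft_force: [1.1, -0.1, 0.1]
grip_width: 0.0601
gripper_force: 0.0
```

Request:
{"name": "jog_arm", "arguments": {
  "hand": [0.06, 0.06, 0.06, 0.06, 0.06],
  "travel": [
    [0, 0, -0.014],
    [0, 0, -0.01],
    [0, 0, 0],
    [0, 0, 0],
    [0, 0, 0]
  ],
  "yaw": [0, 0, 0, 0, 0]
}}

```text
time_s: 36.28
position: [0.6508, 0.154, 0.1336]
tool_rot: [[0.951, -0.308, 0.001], [-0.308, -0.951, 0.0], [0.001, -0.0, -1.0]]
ft_force: [0.5, -0.9, -0.3]
grip_width: 0.0601
gripper_force: 0.0
```

Request:
{"name": "jog_arm", "arguments": {
  "hand": [0.05, 0.04, 0.03, 0.03, 0.03],
  "travel": [
    [0, 0, 0],
    [0, 0, 0],
    [0, 0, 0],
    [0, 0, 0],
    [0, 0, 0]
  ],
  "yaw": [0, 0, 0, 0, 0]
}}

```text
time_s: 36.9
position: [0.6507, 0.1541, 0.133]
tool_rot: [[0.951, -0.308, 0.001], [-0.308, -0.951, 0.0], [0.0, -0.0, -1.0]]
ft_force: [0.7, 0.7, 1.9]
grip_width: 0.0328
gripper_force: 30.0
```

Request:
{"name": "jog_arm", "arguments": {
  "hand": [0.03, 0.03, 0.03, 0.03, 0.03],
  "travel": [
    [0, 0, 0.004],
    [0.0005, 0.003, 0],
    [0.0005, 0.003, 0],
    [0, 0, 0],
    [0, 0, 0]
  ],
  "yaw": [0, 0, 0, 0, 0]
}}

```text
time_s: 37.52
position: [0.6515, 0.1601, 0.1366]
tool_rot: [[0.951, -0.308, -0.0], [-0.308, -0.951, 0.0], [-0.0, 0.0, -1.0]]
ft_force: [-0.9, 0.3, -0.3]
grip_width: 0.0332
gripper_force: 29.8
```

Request:
{"name": "jog_arm", "arguments": {
  "hand": [0.03, 0.03, 0.03, 0.03, 0.03],
  "travel": [
    [0, 0, -0.003],
    [0, 0, -0.001],
    [0, 0, -0.0005],
    [0, 0, 0],
    [0, 0, 0]
  ],
  "yaw": [0, 0, 0, 0, 0]
}}

```text
time_s: 38.15
position: [0.6518, 0.16, 0.1329]
tool_rot: [[0.951, -0.308, 0.001], [-0.308, -0.951, -0.0], [0.001, -0.0, -1.0]]
ft_force: [-0.7, 0.0, 5.7]
grip_width: 0.0326
gripper_force: 30.2
```

Request:
{"name": "jog_arm", "arguments": {
  "hand": [0.035, 0.04, 0.05, 0.055, 0.055],
  "travel": [
    [0, 0, 0],
    [0, 0, 0],
    [0, 0, 0],
    [0, 0, 0.01],
    [0, 0, 0.05]
  ],
  "yaw": [0, 0, 0, 0, 0]
}}

```text
time_s: 38.78
position: [0.6506, 0.1599, 0.1906]
tool_rot: [[0.951, -0.308, -0.006], [-0.308, -0.951, -0.0], [-0.006, 0.002, -1.0]]
ft_force: [0.1, -0.3, 0.4]
grip_width: 0.055
gripper_force: 0.0
```

Request:
{"name": "jog_arm", "arguments": {
  "hand": [0.06, 0.06, 0.06, 0.06, 0.06],
  "travel": [
    [0, 0, 0.05],
    [0, -0.06, 0.04],
    [0, -0.06, 0],
    [0, -0.06, 0],
    [0, -0.06, 0]
  ],
  "yaw": [0, 0, 0, 0, 0]
}}

```text
time_s: 39.4
position: [0.6513, -0.0738, 0.2779]
tool_rot: [[0.951, -0.308, 0.001], [-0.308, -0.951, -0.0], [0.001, -0.0, -1.0]]
ft_force: [0.5, 0.2, 0.5]
grip_width: 0.0603
gripper_force: 0.0
```

Request:
{"name": "jog_arm", "arguments": {
  "hand": [0.055, 0.055, 0.055, 0.055, 0.055],
  "travel": [
    [0.004, -0.055, 0],
    [0.007, -0.055, 0],
    [0.004, 0, 0],
    [0, 0, 0],
    [0, 0, 0]
  ],
  "yaw": [0, 0, 0, 0, 0]
}}

```text
time_s: 40.02
position: [0.6666, -0.1805, 0.2775]
tool_rot: [[0.952, -0.307, 0.001], [-0.307, -0.952, -0.0], [0.001, -0.0, -1.0]]
ft_force: [-0.9, -0.3, 0.8]
grip_width: 0.055
gripper_force: 0.0
```

```bash
cat > disc.py <<'E'
from h import *
def discs(im):
    b,g,r=[im[...,i].astype(int) for i in range(3)]
    m=((b-r>8)&(g>90)).astype(np.uint8); k=np.zeros_like(m);k[325:395,262:380]=m[325:395,262:380]
    k=cv2.morphologyEx(k,cv2.MORPH_CLOSE,np.ones((5,5)))
    for c in cv2.findContours(k,0,1)[0]:
        if cv2.contourArea(c)>150:
            (x,y),rad=cv2.minEnclosingCircle(c); print("disc",round(x,1),round(y,1),round(rad,1),ray("side",x,y,.025).round(4))
E
python3 - <<'E'
from chk import *
from disc import *
discs(cv2.imread("pics/side6.png")); s=snap("side","side7.png"); discs(s)
E
```

```text
[ 0.6666318  -0.18053812  0.27754737] 40.025
disc 355.9 370.9 13.1 [0.483  0.2136 0.025 ]
disc 319.8 364.5 12.7 [0.567  0.1866 0.025 ]
disc 284.1 355.7 12.9 [0.65   0.1538 0.025 ]
disc 355.9 370.9 13.1 [0.4831 0.2136 0.025 ]
disc 319.9 364.6 12.8 [0.5669 0.1869 0.025 ]
disc 284.3 358.2 12.9 [0.6503 0.1599 0.025 ]
```

All three flasks now stand centred, collinear and evenly spaced. Next are the stoppers, starting with the one for seat A.

Request:
{"name": "jog_arm", "arguments": {
  "hand": [0.055, 0.055, 0.055, 0.055, 0.055],
  "travel": [
    [-0.0005, -0.0045, 0],
    [0, 0, -0.055],
    [0, 0, -0.06],
    [0, 0, -0.055],
    [0, 0, -0.03]
  ],
  "yaw": [0, 0, 0, 0, 0]
}}

```text
time_s: 40.7
position: [0.665, -0.1858, 0.0739]
tool_rot: [[0.951, -0.308, -0.004], [-0.308, -0.951, 0.002], [-0.004, -0.0, -1.0]]
ft_force: [0.4, -0.9, 0.3]
grip_width: 0.0552
gripper_force: 0.0
```

Request:
{"name": "jog_arm", "arguments": {
  "hand": [0.055, 0.055, 0.055, 0.055, 0.055],
  "travel": [
    [0, 0, -0.009],
    [0, 0, 0],
    [0, 0, 0],
    [0, 0, 0],
    [0, 0, 0]
  ],
  "yaw": [0, 0, 0, 0, 0]
}}

```text
time_s: 41.32
position: [0.6663, -0.1866, 0.0687]
tool_rot: [[0.951, -0.308, 0.001], [-0.308, -0.951, -0.0], [0.001, 0.0, -1.0]]
ft_force: [-0.3, 0.5, 0.2]
grip_width: 0.0548
gripper_force: 0.0
```

Request:
{"name": "jog_arm", "arguments": {
  "hand": [0.045, 0.035, 0.03, 0.03, 0.03],
  "travel": [
    [0, 0, 0],
    [0, 0, 0],
    [0, 0, 0],
    [0, 0, 0],
    [0, 0, 0]
  ],
  "yaw": [0, 0, 0, 0, 0]
}}

```text
time_s: 41.95
position: [0.6663, -0.1862, 0.0683]
tool_rot: [[0.951, -0.308, 0.001], [-0.308, -0.951, 0.0], [0.001, -0.0, -1.0]]
ft_force: [0.2, 3.4, 5.4]
grip_width: 0.0361
gripper_force: 30.2
```

Request:
{"name": "jog_arm", "arguments": {
  "hand": [0.03, 0.03, 0.03, 0.03, 0.03],
  "travel": [
    [0, 0, 0.02],
    [0, 0, 0.05],
    [0, 0, 0.06],
    [0, 0, 0.06],
    [0, 0, 0]
  ],
  "yaw": [0, 0, 0, 0, 0]
}}

```text
time_s: 42.58
position: [0.667, -0.1874, 0.2632]
tool_rot: [[0.951, -0.309, 0.009], [-0.309, -0.951, -0.005], [0.01, 0.002, -1.0]]
ft_force: [0.0, 0.2, -0.7]
grip_width: 0.0363
gripper_force: 30.2
```

Request:
{"name": "jog_arm", "arguments": {
  "hand": [0.03, 0.03, 0.03, 0.03, 0.03],
  "travel": [
    [-0.001, 0.03, 0.02],
    [-0.003, 0.06, 0],
    [-0.003, 0.06, 0],
    [-0.003, 0.06, 0],
    [-0.003, 0.06, 0]
  ],
  "yaw": [0, 0, 0, 0, 0]
}}

```text
time_s: 43.2
position: [0.6526, 0.0849, 0.2762]
tool_rot: [[0.951, -0.309, -0.003], [-0.309, -0.951, -0.001], [-0.002, 0.001, -1.0]]
ft_force: [1.2, -0.1, -0.2]
grip_width: 0.0357
gripper_force: 30.2
```

Request:
{"name": "jog_arm", "arguments": {
  "hand": [0.03, 0.03, 0.03, 0.03, 0.03],
  "travel": [
    [-0.001, 0.055, 0],
    [0, 0.02, 0],
    [0, 0, -0.03],
    [0, 0, -0.03],
    [0, 0, 0]
  ],
  "yaw": [0, 0, 0, 0, 0]
}}

```text
time_s: 43.82
position: [0.6513, 0.1574, 0.2148]
tool_rot: [[0.951, -0.309, -0.006], [-0.309, -0.951, -0.001], [-0.006, 0.003, -1.0]]
ft_force: [0.6, 0.1, -0.4]
grip_width: 0.0361
gripper_force: 30.2
```

Request:
{"name": "jog_arm", "arguments": {
  "hand": [0.03, 0.03, 0.03, 0.03, 0.03],
  "travel": [
    [0, 0, -0.02],
    [0, 0, 0],
    [0, 0, 0],
    [0, 0, 0],
    [0, 0, 0]
  ],
  "yaw": [0, 0, 0, 0, 0]
}}

```text
time_s: 44.45
position: [0.6522, 0.1585, 0.1986]
tool_rot: [[0.951, -0.308, 0.001], [-0.308, -0.951, 0.0], [0.001, -0.0, -1.0]]
ft_force: [0.0, -0.1, 0.0]
grip_width: 0.0363
gripper_force: 30.2
```

Request:
{"name": "jog_arm", "arguments": {
  "hand": [0.03, 0.03, 0.03, 0.03, 0.03],
  "travel": [
    [-0.001, 0.0005, -0.004],
    [0, 0, -0.006],
    [0, 0, -0.006],
    [0, 0, -0.004],
    [0, 0, 0]
  ],
  "yaw": [0, 0, 0, 0, 0]
}}

```text
time_s: 45.08
position: [0.651, 0.1591, 0.1775]
tool_rot: [[0.951, -0.308, -0.001], [-0.308, -0.951, -0.0], [-0.001, 0.0, -1.0]]
ft_force: [0.4, -0.1, -0.6]
grip_width: 0.0361
gripper_force: 30.2
```

Request:
{"name": "jog_arm", "arguments": {
  "hand": [0.03, 0.03, 0.03, 0.03, 0.03],
  "travel": [
    [0, 0, -0.006],
    [0, 0, -0.006],
    [0, 0, -0.004],
    [0, 0, -0.002],
    [0, 0, 0]
  ],
  "yaw": [0, 0, 0, 0, 0]
}}

```text
time_s: 45.7
position: [0.6512, 0.1594, 0.1605]
tool_rot: [[0.951, -0.308, 0.001], [-0.308, -0.951, 0.001], [0.001, -0.001, -1.0]]
ft_force: [-0.7, 1.3, 3.1]
grip_width: 0.036
gripper_force: 30.5
```

Request:
{"name": "jog_arm", "arguments": {
  "hand": [0.03, 0.03, 0.04, 0.05, 0.055],
  "travel": [
    [0, 0, -0.001],
    [0, 0, 0],
    [0, 0, 0],
    [0, 0, 0],
    [0, 0, 0.02]
  ],
  "yaw": [0, 0, 0, 0, 0]
}}

```text
time_s: 46.32
position: [0.6504, 0.1588, 0.1773]
tool_rot: [[0.951, -0.308, -0.004], [-0.308, -0.951, -0.001], [-0.004, 0.002, -1.0]]
ft_force: [-0.1, -0.7, 0.9]
grip_width: 0.0552
gripper_force: 0.0
```

Request:
{"name": "jog_arm", "arguments": {
  "hand": [0.055, 0.055, 0.055, 0.055, 0.055],
  "travel": [
    [0, 0, 0.05],
    [0, 0, 0.04],
    [-0.01, -0.055, 0],
    [-0.01, -0.06, 0],
    [-0.01, -0.06, 0]
  ],
  "yaw": [0, 0, 0, 0, 0]
}}

```text
time_s: 46.95
position: [0.6205, -0.0177, 0.2686]
tool_rot: [[0.951, -0.308, -0.0], [-0.308, -0.951, -0.0], [-0.0, 0.0, -1.0]]
ft_force: [-0.2, -0.1, 0.4]
grip_width: 0.055
gripper_force: 0.0
```

Request:
{"name": "jog_arm", "arguments": {
  "hand": [0.055, 0.055, 0.055, 0.055, 0.055],
  "travel": [
    [-0.01, -0.06, 0],
    [-0.01, -0.06, 0],
    [-0.008, -0.038, 0],
    [0, 0, 0],
    [0, 0, 0]
  ],
  "yaw": [0, 0, 0, 0, 0]
}}

```text
time_s: 47.58
position: [0.5931, -0.1735, 0.2687]
tool_rot: [[0.951, -0.308, -0.0], [-0.308, -0.951, 0.0], [-0.001, -0.0, -1.0]]
ft_force: [-0.1, -0.4, -0.2]
grip_width: 0.055
gripper_force: 0.0
```

```bash
cat > stp.py <<'E'
from chk import *
def red(im,z):
    h=cv2.cvtColor(im,cv2.COLOR_BGR2HSV);m=((h[...,0]<14)&(h[...,1]>120)&(h[...,2]>150)).astype(np.uint8)
    for c in cv2.findContours(m,0,1)[0]:
        if cv2.contourArea(c)>60:
            M=cv2.moments(c);u,v=M["m10"]/M["m00"],M["m01"]/M["m00"]; zz=z if v>280 else .075
            print("red",round(u,1),round(v,1),cv2.contourArea(c),ray("side",u,v,zz).round(4))
E
python3 - <<'E'
from stp import *
from disc import discs
red(cv2.imread("pics/side0.png"),.167);s=snap("side","side8.png");red(s,.167);discs(s)
E
```

```text
[ 0.59311896 -0.17354045  0.26871737] 47.575
red 180.3 359.4 85.0 [0.8624 0.1447 0.167 ]
red 319.6 221.5 129.0 [ 0.5188 -0.1611  0.075 ]
red 290.1 221.1 125.0 [ 0.593  -0.1724  0.075 ]
red 261.0 220.8 126.0 [ 0.6664 -0.1834  0.075 ]
red 280.3 352.3 217.5 [0.6499 0.1599 0.167 ]
red 180.3 359.1 82.0 [0.8624 0.1442 0.167 ]
red 289.9 222.6 85.5 [ 0.5941 -0.1684  0.075 ]
disc 355.8 370.6 13.0 [0.4833 0.2128 0.025 ]
disc 319.7 364.3 12.9 [0.5674 0.1862 0.025 ]
disc 284.0 358.0 13.0 [0.6509 0.1592 0.025 ]
```

Stopper A is home: its head centre matches the flask at the home height. Stopper B is next.

Request:
{"name": "jog_arm", "arguments": {
  "hand": [0.055, 0.055, 0.055, 0.055, 0.055],
  "travel": [
    [0, 0, -0.055],
    [0, 0, -0.06],
    [0, 0, -0.055],
    [0, 0, -0.025],
    [0, 0, -0.005]
  ],
  "yaw": [0, 0, 0, 0, 0]
}}

```text
time_s: 48.25
position: [0.5928, -0.1725, 0.0675]
tool_rot: [[0.952, -0.307, -0.003], [-0.307, -0.952, 0.001], [-0.003, -0.001, -1.0]]
ft_force: [0.6, 0.4, 0.5]
grip_width: 0.0553
gripper_force: 0.0
```

Request:
{"name": "jog_arm", "arguments": {
  "hand": [0.055, 0.045, 0.035, 0.03, 0.03],
  "travel": [
    [0, 0, 0],
    [0, 0, 0],
    [0, 0, 0],
    [0, 0, 0],
    [0, 0, 0]
  ],
  "yaw": [0, 0, 0, 0, 0]
}}

```text
time_s: 48.88
position: [0.5936, -0.1741, 0.0704]
tool_rot: [[0.951, -0.308, 0.002], [-0.308, -0.951, -0.001], [0.002, 0.0, -1.0]]
ft_force: [-0.5, 0.9, 6.5]
grip_width: 0.0363
gripper_force: 29.7
```

Request:
{"name": "jog_arm", "arguments": {
  "hand": [0.03, 0.03, 0.03, 0.03, 0.03],
  "travel": [
    [0, 0, 0.02],
    [0, 0, 0.05],
    [0, 0, 0.06],
    [0, 0, 0.06],
    [0, 0, 0.02]
  ],
  "yaw": [0, 0, 0, 0, 0]
}}

```text
time_s: 49.5
position: [0.5935, -0.1742, 0.2838]
tool_rot: [[0.951, -0.308, 0.007], [-0.308, -0.951, -0.003], [0.007, 0.001, -1.0]]
ft_force: [0.4, 0.0, -0.6]
grip_width: 0.0364
gripper_force: 30.2
```

Request:
{"name": "jog_arm", "arguments": {
  "hand": [0.03, 0.03, 0.03, 0.03, 0.03],
  "travel": [
    [-0.002, 0.03, 0],
    [-0.005, 0.06, 0],
    [-0.005, 0.06, 0],
    [-0.005, 0.06, 0],
    [-0.005, 0.06, 0]
  ],
  "yaw": [0, 0, 0, 0, 0]
}}

```text
time_s: 50.12
position: [0.5706, 0.0978, 0.2795]
tool_rot: [[0.951, -0.308, 0.001], [-0.308, -0.951, -0.0], [0.001, -0.0, -1.0]]
ft_force: [0.8, 0.2, -0.5]
grip_width: 0.036
gripper_force: 30.2
```

Request:
{"name": "jog_arm", "arguments": {
  "hand": [0.03, 0.03, 0.03, 0.03, 0.03],
  "travel": [
    [-0.004, 0.06, 0],
    [0, 0.031, 0],
    [0, 0, -0.03],
    [0, 0, -0.03],
    [0, 0, 0]
  ],
  "yaw": [0, 0, 0, 0, 0]
}}

```text
time_s: 50.75
position: [0.5662, 0.1869, 0.2175]
tool_rot: [[0.951, -0.308, -0.004], [-0.308, -0.951, -0.001], [-0.004, 0.002, -1.0]]
ft_force: [0.4, -0.1, -0.4]
grip_width: 0.0362
gripper_force: 30.2
```

Request:
{"name": "jog_arm", "arguments": {
  "hand": [0.03, 0.03, 0.03, 0.03, 0.03],
  "travel": [
    [0, 0, -0.02],
    [0, 0, 0],
    [0, 0, 0],
    [0, 0, 0],
    [0, 0, 0]
  ],
  "yaw": [0, 0, 0, 0, 0]
}}

```text
time_s: 51.38
position: [0.5673, 0.187, 0.1996]
tool_rot: [[0.951, -0.308, 0.001], [-0.308, -0.951, 0.0], [0.001, -0.0, -1.0]]
ft_force: [-0.1, -0.2, -0.6]
grip_width: 0.0363
gripper_force: 30.2
```

Request:
{"name": "jog_arm", "arguments": {
  "hand": [0.03, 0.03, 0.03, 0.03, 0.03],
  "travel": [
    [0, -0.0005, -0.004],
    [0, 0, -0.006],
    [0, 0, -0.006],
    [0, 0, -0.004],
    [0, 0, 0]
  ],
  "yaw": [0, 0, 0, 0, 0]
}}

```text
time_s: 52.0
position: [0.567, 0.1865, 0.1785]
tool_rot: [[0.951, -0.308, -0.001], [-0.308, -0.951, -0.0], [-0.001, 0.0, -1.0]]
ft_force: [-0.4, -0.7, -0.2]
grip_width: 0.0361
gripper_force: 30.2
```

Request:
{"name": "jog_arm", "arguments": {
  "hand": [0.03, 0.03, 0.03, 0.03, 0.03],
  "travel": [
    [0, 0, -0.006],
    [0, 0, -0.005],
    [0, 0, -0.004],
    [0, 0, -0.002],
    [0, 0, 0]
  ],
  "yaw": [0, 0, 0, 0, 0]
}}

```text
time_s: 52.62
position: [0.5674, 0.1866, 0.1625]
tool_rot: [[0.951, -0.308, 0.001], [-0.308, -0.951, 0.0], [0.001, -0.001, -1.0]]
ft_force: [-0.6, 0.7, 3.9]
grip_width: 0.0362
gripper_force: 30.4
```

Request:
{"name": "jog_arm", "arguments": {
  "hand": [0.03, 0.03, 0.04, 0.05, 0.055],
  "travel": [
    [0, 0, -0.001],
    [0, 0, 0],
    [0, 0, 0],
    [0, 0, 0],
    [0, 0, 0.02]
  ],
  "yaw": [0, 0, 0, 0, 0]
}}

```text
time_s: 53.25
position: [0.5664, 0.1864, 0.1795]
tool_rot: [[0.951, -0.308, -0.004], [-0.308, -0.951, -0.0], [-0.004, 0.002, -1.0]]
ft_force: [-0.3, -0.1, -0.2]
grip_width: 0.0551
gripper_force: 0.0
```

Request:
{"name": "jog_arm", "arguments": {
  "hand": [0.055, 0.055, 0.055, 0.055, 0.055],
  "travel": [
    [0, 0, 0.05],
    [0, 0, 0.04],
    [-0.008, -0.058, 0],
    [-0.008, -0.06, 0],
    [-0.008, -0.06, 0]
  ],
  "yaw": [0, 0, 0, 0, 0]
}}

```text
time_s: 53.88
position: [0.5426, 0.0069, 0.2707]
tool_rot: [[0.952, -0.308, -0.0], [-0.308, -0.952, -0.0], [-0.0, 0.0, -1.0]]
ft_force: [1.2, -0.0, 0.2]
grip_width: 0.0551
gripper_force: 0.0
```

Request:
{"name": "jog_arm", "arguments": {
  "hand": [0.055, 0.055, 0.055, 0.055, 0.055],
  "travel": [
    [-0.008, -0.06, 0],
    [-0.008, -0.06, 0],
    [-0.0085, -0.051, 0],
    [0, 0, 0],
    [0, 0, -0.055]
  ],
  "yaw": [0, 0, 0, 0, 0]
}}

```text
time_s: 54.5
position: [0.5201, -0.1634, 0.218]
tool_rot: [[0.951, -0.309, 0.007], [-0.309, -0.951, -0.004], [0.008, 0.001, -1.0]]
ft_force: [0.8, -0.5, -1.4]
grip_width: 0.0548
gripper_force: 0.0
```

Request:
{"name": "jog_arm", "arguments": {
  "hand": [0.055, 0.055, 0.055, 0.055, 0.055],
  "travel": [
    [0, 0, -0.06],
    [0, 0, -0.055],
    [0, 0, -0.025],
    [0, 0, -0.005],
    [0, 0, 0]
  ],
  "yaw": [0, 0, 0, 0, 0]
}}

```text
time_s: 55.12
position: [0.5191, -0.1622, 0.0716]
tool_rot: [[0.952, -0.308, 0.001], [-0.308, -0.952, -0.0], [0.001, 0.0, -1.0]]
ft_force: [0.2, 0.7, 1.0]
grip_width: 0.0551
gripper_force: 0.0
```

Request:
{"name": "jog_arm", "arguments": {
  "hand": [0.055, 0.045, 0.035, 0.03, 0.03],
  "travel": [
    [0, 0, -0.002],
    [0, 0, 0],
    [0, 0, 0],
    [0, 0, 0],
    [0, 0, 0]
  ],
  "yaw": [0, 0, 0, 0, 0]
}}

```text
time_s: 55.75
position: [0.5188, -0.1626, 0.0697]
tool_rot: [[0.951, -0.308, 0.001], [-0.308, -0.951, -0.001], [0.001, 0.0, -1.0]]
ft_force: [-1.7, 0.5, 6.7]
grip_width: 0.0363
gripper_force: 29.7
```

Request:
{"name": "jog_arm", "arguments": {
  "hand": [0.03, 0.03, 0.03, 0.03, 0.03],
  "travel": [
    [0, 0, 0.02],
    [0, 0, 0.05],
    [0, 0, 0.06],
    [0, 0, 0.06],
    [0, 0, 0.02]
  ],
  "yaw": [0, 0, 0, 0, 0]
}}

```text
time_s: 56.38
position: [0.5191, -0.1627, 0.2829]
tool_rot: [[0.951, -0.308, 0.006], [-0.308, -0.951, -0.003], [0.006, 0.001, -1.0]]
ft_force: [-0.2, 0.1, -0.1]
grip_width: 0.0365
gripper_force: 30.2
```

Request:
{"name": "jog_arm", "arguments": {
  "hand": [0.03, 0.03, 0.03, 0.03, 0.03],
  "travel": [
    [-0.003, 0.03, 0],
    [-0.006, 0.06, 0],
    [-0.006, 0.06, 0],
    [-0.006, 0.06, 0],
    [-0.006, 0.06, 0]
  ],
  "yaw": [0, 0, 0, 0, 0]
}}

```text
time_s: 57.0
position: [0.491, 0.1093, 0.2791]
tool_rot: [[0.951, -0.308, 0.0], [-0.308, -0.951, 0.0], [0.0, -0.0, -1.0]]
ft_force: [0.6, -0.2, 0.2]
grip_width: 0.0364
gripper_force: 30.2
```

Request:
{"name": "jog_arm", "arguments": {
  "hand": [0.03, 0.03, 0.03, 0.03, 0.03],
  "travel": [
    [-0.006, 0.06, 0],
    [-0.0025, 0.046, 0],
    [0, 0, -0.03],
    [0, 0, -0.03],
    [0, 0, 0]
  ],
  "yaw": [0, 0, 0, 0, 0]
}}

```text
time_s: 57.62
position: [0.4822, 0.2134, 0.2174]
tool_rot: [[0.951, -0.308, -0.004], [-0.308, -0.951, -0.001], [-0.004, 0.002, -1.0]]
ft_force: [0.2, 0.1, -0.1]
grip_width: 0.0359
gripper_force: 30.3
```

Request:
{"name": "jog_arm", "arguments": {
  "hand": [0.03, 0.03, 0.03, 0.03, 0.03],
  "travel": [
    [0, 0, -0.02],
    [0, 0, 0],
    [0, 0, 0],
    [0, 0, 0],
    [0, 0, 0]
  ],
  "yaw": [0, 0, 0, 0, 0]
}}

```text
time_s: 58.25
position: [0.4832, 0.2135, 0.1995]
tool_rot: [[0.951, -0.308, 0.001], [-0.308, -0.951, 0.0], [0.001, -0.0, -1.0]]
ft_force: [-1.2, 1.1, -0.4]
grip_width: 0.0359
gripper_force: 30.3
```

Request:
{"name": "jog_arm", "arguments": {
  "hand": [0.03, 0.03, 0.03, 0.03, 0.03],
  "travel": [
    [0.0005, 0, -0.004],
    [0, 0, -0.006],
    [0, 0, -0.006],
    [0, 0, -0.004],
    [0, 0, 0]
  ],
  "yaw": [0, 0, 0, 0, 0]
}}

```text
time_s: 58.88
position: [0.4835, 0.2135, 0.1786]
tool_rot: [[0.951, -0.308, -0.001], [-0.308, -0.951, -0.0], [-0.001, 0.0, -1.0]]
ft_force: [-0.1, 0.5, -0.6]
grip_width: 0.0362
gripper_force: 30.3
```

Request:
{"name": "jog_arm", "arguments": {
  "hand": [0.03, 0.03, 0.03, 0.03, 0.03],
  "travel": [
    [0, 0, -0.006],
    [0, 0, -0.005],
    [0, 0, -0.004],
    [0, 0, -0.002],
    [0, 0, -0.0005]
  ],
  "yaw": [0, 0, 0, 0, 0]
}}

```text
time_s: 59.5
position: [0.4838, 0.2136, 0.1617]
tool_rot: [[0.951, -0.308, 0.001], [-0.308, -0.951, 0.0], [0.0, -0.0, -1.0]]
ft_force: [-1.1, -0.1, 4.9]
grip_width: 0.036
gripper_force: 30.5
```

Request:
{"name": "jog_arm", "arguments": {
  "hand": [0.03, 0.03, 0.04, 0.05, 0.055],
  "travel": [
    [0, 0, -0.001],
    [0, 0, 0],
    [0, 0, 0],
    [0, 0, 0],
    [0, 0, 0.02]
  ],
  "yaw": [0, 0, 0, 0, 0]
}}

```text
time_s: 60.12
position: [0.483, 0.2133, 0.1794]
tool_rot: [[0.951, -0.308, -0.003], [-0.308, -0.951, -0.001], [-0.003, 0.002, -1.0]]
ft_force: [-0.1, 0.0, 0.6]
grip_width: 0.0548
gripper_force: 0.0
```

Request:
{"name": "jog_arm", "arguments": {
  "hand": [0.04, 0.04, 0.04, 0.04, 0.04],
  "travel": [
    [0, 0, 0.05],
    [0, 0, 0.04],
    [0.005, -0.058, 0],
    [0.006, -0.06, 0],
    [0.006, -0.06, 0]
  ],
  "yaw": [0, 0, 0, 0, 0]
}}

```text
time_s: 60.75
position: [0.5005, 0.0338, 0.2704]
tool_rot: [[0.952, -0.308, 0.0], [-0.308, -0.952, -0.0], [0.0, 0.0, -1.0]]
ft_force: [1.2, -0.3, -0.5]
grip_width: 0.0402
gripper_force: 0.0
```

Request:
{"name": "jog_arm", "arguments": {
  "hand": [0.04, 0.04, 0.04, 0.04, 0.04],
  "travel": [
    [0.006, -0.06, 0],
    [0.006, -0.06, 0],
    [0, -0.05, 0],
    [0, 0, 0],
    [0, 0, 0]
  ],
  "yaw": [0, 0, 0, 0, 0]
}}

```text
time_s: 61.38
position: [0.5125, -0.134, 0.2702]
tool_rot: [[0.951, -0.308, -0.0], [-0.308, -0.951, 0.001], [-0.001, -0.0, -1.0]]
ft_force: [0.3, 0.7, 1.2]
grip_width: 0.0398
gripper_force: 0.0
```

```bash
python3 - <<'E'
from stp import *
from disc import discs
s=snap("side","side9.png");red(s,.167);discs(s)
cv2.imwrite("pics/c11.png",cv2.resize(s[230:450,190:420],None,fx=2.6,fy=2.6,interpolation=cv2.INTER_CUBIC))
E
```

```text
[ 0.51246361 -0.13402272  0.27022711] 61.375
red 360.9 366.3 217.0 [0.4834 0.213  0.167 ]
red 320.6 359.3 212.5 [0.5662 0.1864 0.167 ]
red 280.3 352.3 217.5 [0.6499 0.1599 0.167 ]
red 180.3 359.4 85.5 [0.8624 0.1448 0.167 ]
disc 355.4 370.2 13.2 [0.4841 0.2119 0.025 ]
disc 320.0 364.0 13.0 [0.5665 0.1855 0.025 ]
disc 284.0 358.0 13.0 [0.6509 0.1592 0.025 ]
```

All three stoppers are home and coaxial with their flasks. Now I'll grip the handle and ease the drawer shut.

Request:
{"name": "jog_arm", "arguments": {
  "hand": [0.04, 0.04, 0.04, 0.04, 0.04],
  "travel": [
    [0, 0.05, 0],
    [0, 0.05, 0],
    [0, 0.048, 0],
    [0, 0, -0.04],
    [0, 0, -0.04]
  ],
  "yaw": [0, 0, 0, 0, 0]
}}

```text
time_s: 62.05
position: [0.5123, 0.0157, 0.19]
tool_rot: [[0.952, -0.305, 0.002], [-0.305, -0.952, -0.0], [0.002, -0.0, -1.0]]
ft_force: [0.6, -0.8, -1.2]
grip_width: 0.04
gripper_force: 0.0
```

Request:
{"name": "jog_arm", "arguments": {
  "hand": [0.04, 0.03, 0.02, 0.01, 0.01],
  "travel": [
    [0, 0, -0.012],
    [0, 0, 0],
    [0, 0, 0],
    [0, 0, 0],
    [0, 0, 0]
  ],
  "yaw": [0, 0, 0, 0, 0]
}}

```text
time_s: 62.68
position: [0.5132, 0.0135, 0.1799]
tool_rot: [[0.951, -0.308, 0.003], [-0.308, -0.951, -0.0], [0.003, -0.001, -1.0]]
ft_force: [-0.1, 1.8, 6.8]
grip_width: 0.0126
gripper_force: 29.6
```

Request:
{"name": "jog_arm", "arguments": {
  "hand": [0.01, 0.01, 0.01, 0.01, 0.01],
  "travel": [
    [0.0009, 0.0029, 0],
    [0.0018, 0.0057, 0],
    [0.0025, 0.0076, 0],
    [0.003, 0.0095, 0],
    [0.003, 0.0095, 0]
  ],
  "yaw": [0, 0, 0, 0, 0]
}}

```text
time_s: 63.3
position: [0.5247, 0.0482, 0.18]
tool_rot: [[0.951, -0.309, 0.003], [-0.309, -0.951, -0.002], [0.004, 0.001, -1.0]]
ft_force: [-0.3, -4.2, 5.4]
grip_width: 0.0127
gripper_force: 29.5
```

Request:
{"name": "jog_arm", "arguments": {
  "hand": [0.01, 0.01, 0.01, 0.01, 0.01],
  "travel": [
    [0.0031, 0.0095, 0],
    [0.0031, 0.0095, 0],
    [0.0031, 0.0095, 0],
    [0.0031, 0.0095, 0],
    [0.0031, 0.0095, 0]
  ],
  "yaw": [0, 0, 0, 0, 0]
}}

```text
time_s: 63.92
position: [0.5404, 0.0957, 0.18]
tool_rot: [[0.951, -0.309, 0.004], [-0.309, -0.951, -0.002], [0.004, 0.0, -1.0]]
ft_force: [1.9, -4.8, 4.3]
grip_width: 0.0127
gripper_force: 29.4
```

Request:
{"name": "jog_arm", "arguments": {
  "hand": [0.01, 0.01, 0.01, 0.01, 0.01],
  "travel": [
    [0.0031, 0.0095, 0],
    [0.0031, 0.0095, 0],
    [0.0031, 0.0095, 0],
    [0.0031, 0.0095, 0],
    [0.0031, 0.0095, 0]
  ],
  "yaw": [0, 0, 0, 0, 0]
}}

```text
time_s: 64.55
position: [0.5561, 0.1432, 0.18]
tool_rot: [[0.951, -0.309, 0.004], [-0.309, -0.951, -0.001], [0.004, -0.0, -1.0]]
ft_force: [3.0, -4.8, 5.4]
grip_width: 0.0126
gripper_force: 29.5
```

Request:
{"name": "jog_arm", "arguments": {
  "hand": [0.01, 0.01, 0.01, 0.01, 0.01],
  "travel": [
    [0.0025, 0.0076, 0],
    [0.0025, 0.0076, 0],
    [0.0018, 0.0057, 0],
    [0.0015, 0.0048, 0],
    [0.0012, 0.0038, 0]
  ],
  "yaw": [0, 0, 0, 0, 0]
}}

```text
time_s: 65.18
position: [0.5658, 0.1727, 0.18]
tool_rot: [[0.951, -0.309, 0.005], [-0.309, -0.951, -0.001], [0.005, -0.001, -1.0]]
ft_force: [3.7, -3.9, 5.0]
grip_width: 0.0127
gripper_force: 29.5
```

Request:
{"name": "jog_arm", "arguments": {
  "hand": [0.01, 0.01, 0.01, 0.01, 0.01],
  "travel": [
    [0.0009, 0.0029, 0],
    [0.0009, 0.0029, 0],
    [0.0009, 0.0029, 0],
    [0.0009, 0.0029, 0],
    [0.0009, 0.0029, 0]
  ],
  "yaw": [0, 0, 0, 0, 0]
}}

```text
time_s: 65.8
position: [0.5705, 0.1869, 0.18]
tool_rot: [[0.951, -0.309, 0.005], [-0.309, -0.951, -0.001], [0.005, -0.001, -1.0]]
ft_force: [5.6, -4.6, 5.1]
grip_width: 0.0125
gripper_force: 29.5
```

Request:
{"name": "jog_arm", "arguments": {
  "hand": [0.01, 0.01, 0.01, 0.01, 0.01],
  "travel": [
    [0.0006, 0.0019, 0],
    [0.0006, 0.0019, 0],
    [0.0006, 0.0019, 0],
    [0.0006, 0.0019, 0],
    [0.0006, 0.0019, 0]
  ],
  "yaw": [0, 0, 0, 0, 0]
}}

```text
time_s: 66.42
position: [0.5737, 0.1964, 0.18]
tool_rot: [[0.951, -0.309, 0.006], [-0.309, -0.951, -0.001], [0.006, -0.001, -1.0]]
ft_force: [6.5, -4.9, 4.5]
grip_width: 0.0126
gripper_force: 29.4
```

Request:
{"name": "jog_arm", "arguments": {
  "hand": [0.01, 0.01, 0.01, 0.01, 0.01],
  "travel": [
    [0.0003, 0.001, 0],
    [0.0003, 0.001, 0],
    [0.0003, 0.001, 0],
    [0.0003, 0.001, 0],
    [0.0003, 0.001, 0]
  ],
  "yaw": [0, 0, 0, 0, 0]
}}

```text
time_s: 67.05
position: [0.5753, 0.2013, 0.18]
tool_rot: [[0.951, -0.309, 0.006], [-0.309, -0.951, -0.001], [0.006, -0.001, -1.0]]
ft_force: [6.8, -5.5, 4.2]
grip_width: 0.0127
gripper_force: 29.4
```

Request:
{"name": "jog_arm", "arguments": {
  "hand": [0.01, 0.01, 0.01, 0.01, 0.01],
  "travel": [
    [0, 0.001, 0],
    [0, 0.001, 0],
    [0.0002, 0.001, 0],
    [0.0002, 0.001, 0],
    [0.0002, 0.001, 0]
  ],
  "yaw": [0, 0, 0, 0, 0]
}}

```text
time_s: 67.68
position: [0.5767, 0.2059, 0.18]
tool_rot: [[0.951, -0.309, 0.008], [-0.309, -0.951, -0.002], [0.008, -0.001, -1.0]]
ft_force: [11.5, -6.0, 2.6]
grip_width: 0.0125
gripper_force: 29.2
```

Request:
{"name": "jog_arm", "arguments": {
  "hand": [0.01, 0.01, 0.01, 0.01, 0.01],
  "travel": [
    [0.001, 0.0007, 0],
    [0.0008, 0.0008, 0],
    [0.0004, 0.001, 0],
    [0.0003, 0.001, 0],
    [0.0003, 0.001, 0]
  ],
  "yaw": [0, 0, 0, 0, 0]
}}

```text
time_s: 68.3
position: [0.5774, 0.2076, 0.18]
tool_rot: [[0.951, -0.31, 0.001], [-0.31, -0.951, -0.008], [0.004, 0.007, -1.0]]
ft_force: [-3.3, -23.6, 10.2]
grip_width: 0.0128
gripper_force: 30.5
```

Motion stopped with about 23 N of resistance, so the drawer is at its stop. I'll release, back off and check.

Request:
{"name": "jog_arm", "arguments": {
  "hand": [0.01, 0.02, 0.03, 0.04, 0.04],
  "travel": [
    [-0.001, -0.002, 0],
    [0, 0, 0],
    [0, 0, 0],
    [0, 0, 0],
    [0, 0, 0]
  ],
  "yaw": [0, 0, 0, 0, 0]
}}

```text
time_s: 68.92
position: [0.5756, 0.21, 0.1784]
tool_rot: [[0.951, -0.308, -0.0], [-0.308, -0.951, 0.0], [-0.0, -0.0, -1.0]]
ft_force: [0.2, -0.6, -0.4]
grip_width: 0.0402
gripper_force: 0.0
```

Request:
{"name": "jog_arm", "arguments": {
  "hand": [0.04, 0.04, 0.04, 0.04, 0.04],
  "travel": [
    [0, 0, 0.03],
    [0, 0, 0.05],
    [0, 0, 0.05],
    [-0.02, -0.06, 0],
    [-0.02, -0.06, 0]
  ],
  "yaw": [0, 0, 0, 0, 0]
}}

```text
time_s: 69.55
position: [0.5355, 0.0902, 0.3087]
tool_rot: [[0.952, -0.306, 0.001], [-0.306, -0.952, -0.0], [0.001, -0.0, -1.0]]
ft_force: [1.5, -2.4, -1.3]
grip_width: 0.0401
gripper_force: 0.0
```

Request:
{"name": "jog_arm", "arguments": {
  "hand": [0.04, 0.03, 0.02, 0.01, 0],
  "travel": [
    [-0.02, -0.06, 0],
    [-0.02, -0.06, 0],
    [0, -0.03, 0],
    [0, 0, 0],
    [0, 0, 0]
  ],
  "yaw": [0, 0, 0, 0, 0]
}}

```text
time_s: 70.18
position: [0.4967, -0.0568, 0.3084]
tool_rot: [[0.951, -0.308, -0.0], [-0.308, -0.951, 0.0], [-0.0, -0.0, -1.0]]
ft_force: [-0.6, -0.3, 1.0]
grip_width: 0.0
gripper_force: 0.0
```

```bash
python3 - <<'E'
from chk import *
s=snap("side","side10.png");t=snap("top","top10.png")
c=np.zeros((560,790,3),np.uint8);a=cv2.resize(t[140:280,140:265],None,fx=3.5,fy=3.5,interpolation=cv2.INTER_CUBIC);c[:490,:a.shape[1]]=a
b=cv2.resize(s[330:480,210:410],None,fx=1.7,fy=1.7,interpolation=cv2.INTER_CUBIC);c[:255,445:785]=b
cv2.imwrite("pics/c12.png",c)
E
```

```text
[ 0.49668321 -0.05678751  0.30842272] 70.175
```

View pics/c12.png

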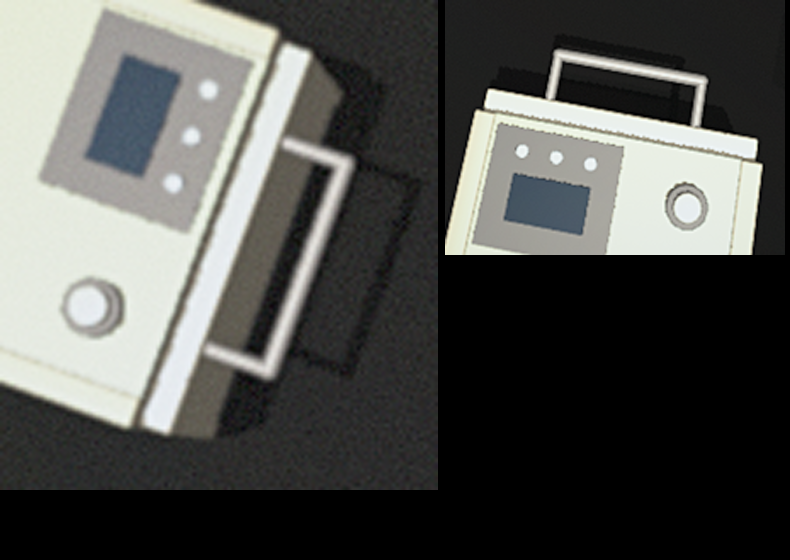

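The picture shows the drawer shut, with only a thin seam between panel and machine. The button is at about (686,207) in the right-hand crop. I'll check the seam numerically and get the button position.

```bash
python3 - <<'E'
from h import *
f=lambda x,y,z:ray("top",(x+.5)/3.5-.5+140,(y+.5)/3.5-.5+140,z)
g=lambda x,y,z:ray("side",(x+.5)/1.7-.5+210,(y+.5)/1.7-.5+330,z)
o=np.array([-.313,-.950,0])
inn=(f(283,43,.192)+f(143,425,.192))/2; roof=(f(279,35,.215)+f(137,427,.215))/2
print("panel inner - roof along out",(inn-roof)@o)
h=(f(345,162,.175)+f(268,370,.175))/2; print("handle",h,(h-roof)@o, "side",(g(559-445,54,.175)+g(703-445,78,.175))/2)
print("button",f(86,304,.233),g(686-445-1,207,.233))
E
```

```text
panel inner - roof along out -0.0007099115278030743
handle [0.57316936 0.20619302 0.175     ] 0.07653833831808043 side [0.57238552 0.2056379  0.175     ]
button [0.53273848 0.36973187 0.233     ] [0.53470921 0.36849771 0.233     ]
```

Request:
{"name": "jog_arm", "arguments": {
  "hand": [0, 0, 0, 0, 0],
  "travel": [
    [0.004, 0.05, 0],
    [0.005, 0.06, 0],
    [0.005, 0.06, 0],
    [0.005, 0.06, 0],
    [0.005, 0.06, 0]
  ],
  "yaw": [0, 0, 0, 0, 0]
}}

```text
time_s: 70.9
position: [0.52, 0.2357, 0.3085]
tool_rot: [[0.952, -0.306, 0.0], [-0.306, -0.952, 0.0], [0.0, -0.0, -1.0]]
ft_force: [0.9, -0.4, -0.0]
grip_width: -0.0001
gripper_force: 0.0
```

Request:
{"name": "jog_arm", "arguments": {
  "hand": [0, 0, 0, 0, 0],
  "travel": [
    [0.005, 0.06, 0],
    [0.005, 0.05, 0],
    [0.003, 0.025, 0],
    [0, 0, -0.03],
    [0, 0, -0.015]
  ],
  "yaw": [0, 0, 0, 0, 0]
}}

```text
time_s: 71.53
position: [0.5326, 0.3685, 0.2616]
tool_rot: [[0.952, -0.306, -0.002], [-0.306, -0.952, -0.001], [-0.002, 0.002, -1.0]]
ft_force: [-0.8, 0.3, -0.6]
grip_width: -0.0001
gripper_force: 0.0
```

Request:
{"name": "jog_arm", "arguments": {
  "hand": [0, 0, 0, 0, 0],
  "travel": [
    [0, 0, -0.006],
    [0, 0, 0],
    [0, 0, 0],
    [0, 0, 0],
    [0, 0, 0]
  ],
  "yaw": [0, 0, 0, 0, 0]
}}

```text
time_s: 72.15
position: [0.5337, 0.3675, 0.2578]
tool_rot: [[0.951, -0.308, 0.001], [-0.308, -0.951, 0.0], [0.0, -0.0, -1.0]]
ft_force: [0.4, -0.5, -0.3]
grip_width: -0.0004
gripper_force: 0.0
```

Request:
{"name": "jog_arm", "arguments": {
  "hand": [0, 0, 0, 0, 0],
  "travel": [
    [0, 0, -0.004],
    [0, 0, -0.003],
    [0, 0, -0.003],
    [0, 0, -0.003],
    [0, 0, -0.001]
  ],
  "yaw": [0, 0, 0, 0, 0]
}}

```text
time_s: 72.78
position: [0.5338, 0.3676, 0.2477]
tool_rot: [[0.951, -0.308, 0.005], [-0.308, -0.951, 0.002], [0.005, -0.004, -1.0]]
ft_force: [-6.3, -3.7, 26.1]
grip_width: 0.0
gripper_force: 13.3
```

Request:
{"name": "jog_arm", "arguments": {
  "hand": [0, 0, 0, 0, 0],
  "travel": [
    [0, 0, 0],
    [0, 0, 0],
    [0, 0, 0],
    [0, 0, 0],
    [0, 0, 0]
  ],
  "yaw": [0, 0, 0, 0, 0]
}}

```text
time_s: 73.4
position: [0.5338, 0.3676, 0.2478]
tool_rot: [[0.951, -0.308, 0.006], [-0.308, -0.951, 0.002], [0.005, -0.004, -1.0]]
ft_force: [-5.5, -4.5, 23.0]
grip_width: -0.0002
gripper_force: 11.6
```

Request:
{"name": "jog_arm", "arguments": {
  "hand": [0, 0, 0, 0, 0],
  "travel": [
    [0, 0, 0.003],
    [0, 0, 0],
    [0, 0, 0],
    [0, 0, 0],
    [0, 0, 0]
  ],
  "yaw": [0, 0, 0, 0, 0]
}}

```text
time_s: 74.03
position: [0.5338, 0.3676, 0.248]
tool_rot: [[0.951, -0.308, 0.002], [-0.308, -0.951, 0.001], [0.002, -0.002, -1.0]]
ft_force: [-1.9, -0.3, 9.1]
grip_width: 0.0001
gripper_force: 4.9
```

Request:
{"name": "jog_arm", "arguments": {
  "hand": [0, 0, 0, 0, 0],
  "travel": [
    [0, 0, 0.002],
    [0, 0, 0],
    [0, 0, 0],
    [0, 0, 0],
    [0, 0, 0]
  ],
  "yaw": [0, 0, 0, 0, 0]
}}

```text
time_s: 74.65
position: [0.5337, 0.3676, 0.2485]
tool_rot: [[0.951, -0.308, 0.0], [-0.308, -0.951, 0.0], [0.0, -0.0, -1.0]]
ft_force: [1.0, 0.2, 5.4]
grip_width: 0.0
gripper_force: 2.3
```

Request:
{"name": "jog_arm", "arguments": {
  "hand": [0, 0, 0, 0, 0],
  "travel": [
    [0, 0, 0.002],
    [0, 0, 0],
    [0, 0, 0],
    [0, 0, 0],
    [0, 0, 0]
  ],
  "yaw": [0, 0, 0, 0, 0]
}}

```text
time_s: 75.28
position: [0.5337, 0.3676, 0.2504]
tool_rot: [[0.951, -0.308, 0.0], [-0.308, -0.951, 0.0], [0.0, -0.0, -1.0]]
ft_force: [3.1, 0.8, 3.1]
grip_width: 0.0003
gripper_force: 1.7
```

The force profile matches the spring: about 5 N at the bottom, easing off over 6 mm. The button was fully pressed, so I'll retreat.

Request:
{"name": "jog_arm", "arguments": {
  "hand": [0, 0, 0, 0, 0],
  "travel": [
    [0, 0, 0.02],
    [0, 0, 0.04],
    [0, 0, 0.04],
    [-0.01, -0.05, 0],
    [-0.01, -0.06, 0]
  ],
  "yaw": [0, 0, 0, 0, 0]
}}

```text
time_s: 75.9
position: [0.5127, 0.2568, 0.3494]
tool_rot: [[0.952, -0.306, -0.002], [-0.306, -0.952, -0.001], [-0.002, 0.001, -1.0]]
ft_force: [1.1, -0.4, -0.2]
grip_width: -0.0004
gripper_force: 0.0
```

Request:
{"name": "jog_arm", "arguments": {
  "hand": [0, 0, 0, 0, 0],
  "travel": [
    [-0.01, -0.06, 0],
    [-0.01, -0.06, 0],
    [-0.01, -0.06, 0],
    [-0.01, -0.04, 0],
    [0, 0, 0]
  ],
  "yaw": [0, 0, 0, 0, 0]
}}

```text
time_s: 76.53
position: [0.4727, 0.0358, 0.3499]
tool_rot: [[0.95, -0.312, -0.002], [-0.312, -0.95, 0.0], [-0.002, 0.0, -1.0]]
ft_force: [-0.6, 1.0, 0.3]
grip_width: -0.0001
gripper_force: 0.0
```

```bash
python3 - <<'E'
from chk import *
s=snap("side","side11.png");t=snap("top","top11.png")
diff("beaker","side0.png",(135,185,225,262),s);diff("reagent","side0.png",(65,112,280,310),s);diff("wash","side0.png",(75,130,345,378),s)
diff("reagent","top0.png",(225,255,475,505),t);diff("handle same as shut","top10.png",(150,260,190,260),t)
env.close_job()
E
```

```text
[0.47271784 0.0357613  0.34993886] 76.525
beaker side0.png changed px 0 max 5
reagent side0.png changed px 11 max 139
wash side0.png changed px 0 max 30
reagent top0.png changed px 0 max 20
handle same as shut top10.png changed px 659 max 195
the job is handed in; nothing more can be done
```

The job is handed in at about 77 s: all three flasks are seated with stoppers fully home, the drawer was eased shut, the start button was fully pressed, and the beaker and bottles look unmoved in the images; the arm likely blocked my last check of the drawer, and I haven't seen the verdict.

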